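Pack the frame channels into their carrying cradle, interlocked and pinned down

ROBOT

A 6-joint arm with a two-finger parallel gripper is mounted at the origin on a cart in front of the work surface, level with it; the furniture and walls round the work are solid. World frame = base frame: x ahead of the robot, y to its left, z up, the work surface at z = 0. Lengths are in m, angles in rad, forces in N, time in s.
With the tool pointing down it reaches from about 0.225 to 0.725 m from the base axis. Payload 3.1 kg.
Tool frame: the origin (TCP) lies between the finger pads; the fingertips stand 11 mm ahead of it and the grasp point (between the pads) lies 8 mm behind it (robot.tip_extent is the distance from the TCP to the fingertips, in m); z points along the fingers, y is the line along which they close (so a half turn about z gives the same grasp; the last joint's range is limited). The gripper opens to 85 mm and grips with 20 to 120 N. Pads are 22 mm wide; open, the fingers measure 114 mm over their backs; the gripper's body (76 mm by 85 mm) begins 54 mm behind the grasp point. The pads swing forward as they close: fully open they stand 13 mm farther back than shut.
Start: joints at [1.034, 0.048, 0.099, 1.622, 0, 1.443], TCP at [0.209, 0.482, 0.242] pointing down, gripper open.
Joint ranges: [-2.91, 2.91], [-0.99, 1.94], [-1.21, 1.42], [-2.12, 2.29], [-1.49, 1.47], [-3.14, 3.14]. Speed limits (rad/s): [2.79, 2.79, 3.14, 3.14, 3.14, 3.14].

INTERFACE

Orientations are given as a rotation vector (axis times angle).
In Python, from rig import robot gives the robot as it stands.
- The arm moves only by the shell command python3 -m inch 'ROWS' [FORCE]. ROWS is JSON, a list that holds one entry, the list of rows, each a list of 5 numbers: the shift along the tool's x, y, z in mm, then the turn about the tool's z in degrees, then the gripper's target within -1 to 1 (shut at 1, half-way at 0, fully open at -1). In form: [[[dx, dy, dz, roll, fingers], ...]]. A call has 1 to 5 rows; each row is the pose to reach, as a shift and turn from the pose commanded when the call began, along the tool's axes at that moment; what a row does not reach only later rows make up. A row lasts 1/8 s, in which the tool goes at most 62.5 mm and 10.7 degrees, less where a joint would pass 70% of its speed; a pose out of reach is approached as far as the arm can. A call with a gripper value outside its range is refused whole. The fingers move at their own pace and stop on an object; FORCE is the grip in N (left out, the last holds). Time passes only in rows, so rows that repeat a pose let the fingers close. It gives the time, the measured TCP pose, the force, the opening and the grip force at its end, in the units of the state.
- robot.get_obs(): the state, without advancing time (a new reading comes with each control period).
- robot.get_image(name): name is "side" or "top"; returns the picture (384x512x3 uint8, red, green, blue); there is no depth.
- robot.calibration(name): a dict with "camera_matrix" (3x3 intrinsics, pixels), "rvec" (rotation vector, rad) and "tvec" (3), from world to camera coordinates, as OpenCV has them. Camera axes: x right, y down, z forward; pixel columns grow to the right and rows downward; lengths in m; the calibration is good to about 2 mm. A picture is of the moment at which its call begins. calibration takes no time and is no camera call.
- robot.hand_in(): hands the job in; it is judged then, once.
The state is a dict: "time_s": time; "joints": joint angles; "joint_vel": joint speeds; "joint_torque": joint torques, N m; "tool_pos": TCP position; "tcp_rot": TCP orientation; "wrist_force": force on the tool from outside, world axes, zero at the start; "moment": the same for the moment, N m; "width": finger opening in m; "gripper_force": force on a finger pad.
Only numpy, scipy, OpenCV 4.12 (cv2) and the standard library are available. Lean on these libraries where they do the work, as an engineer would, in place of code of your own. Each camera call takes 0.05 s, during which the arm holds its last target. There are 200 camera calls.

TASK

Pack the aluminium channel lengths of the dismantled apparatus frame into the blue carrying cradle, lengthwise and about level with its ends: first the two open-up ones flat on its floor, side by side and spaced for the others to hook over, then every open-down one that is there over a gap so that its flanges drop fully into the troughs beside it, one of them over the gap between the two open-up ones to tie them together. Then seat the yellow keeper bar across the bundle in both yokes, and lock each end with a quick-release pin pushed fully home through both ears and the bar's eye. Leave the glassware and the red pipette bulb where they stand.

Things in the scene. Friction and masses are not known exactly. Their poses are not given: they have to be found in the camera images.
- cradle: blue carrying cradle, fixed to the bench. Origin: centre of its underside; x lengthwise (roughly away from the robot), y to the left, z up. Floor plate 150 mm long in x, top at 9 mm. Each side is like half an open-up channel: a flange 4 mm thick (inner face at y = +-86), 30 mm above the floor, and outside it a ledge 16 wide, 4 mm above the floor. A steel yoke on a pillar beyond each side.
- cradle_floor (a point): centre of the cradle floor's upper face, 9 mm above the bench; axes as the cradle's. Two open-up channels centred at y = +37 and -37 mm leave three gaps of 24 mm, centred at y = 0, +74 and -74. An open-down one centred over a gap drops its flanges into the troughs (or trough and ledge) beside it and lies 4 mm above the floor, web on the upright flanges; 5 mm of play either way.
- yoke_left (a point): left yoke (cradle y = +155 mm), on the axis of its pin holes, 60.5 mm above the bench; axes as the cradle's. Two ears 6 mm thick, 18 mm apart (faces at x = +-9 and +-15), 26 wide in y, each with a 13 mm hole along x. The bar's seat between them is 49.5 mm above the bench; flared lips on top reach 81 mm above it; an end wall stands 21 mm outward of the centre.
- yoke_right (a point): right yoke (cradle y = -155 mm), on the axis of its pin holes, 60.5 mm above the bench; axes as the cradle's. Two ears 6 mm thick, 18 mm apart (faces at x = +-9 and +-15), 26 wide in y, each with a 13 mm hole along x. The bar's seat between them is 49.5 mm above the bench; flared lips on top reach 81 mm above it; an end wall stands 21 mm outward of the centre.
- keeper_bar: yellow bar, 344 mm long in y, 12 thick in x: beam from 5 to 27 mm above the origin, on three black pads 30 x 30 x 5 mm at y = 0 and +-74. At y = +-155, 16 mm above the origin, a slotted eye (20 long, 13 high) goes through along x. Origin: centre of the pads' underside, z up. 250 g. Seated in the yokes: origin 35.5 mm above the cradle floor, 3 mm of play in x, 4 in y.
- pin_1: quick-release pin: green square grip 45 x 20 x 20 mm with a steel shank 9 mm thick, 55 mm long, its last 12 mm tapered. Origin: centre of the grip's underside; x towards the tip: shank axis 10 mm above the origin, from x = 22.5 to 77.5 mm. 80 g, balanced within the grip, lies level on any of its sides.
- pin_2: second quick-release pin: green square grip 45 x 20 x 20 mm with a steel shank 9 mm thick, 55 mm long, its last 12 mm tapered. Origin: centre of the grip's underside; x towards the tip: shank axis 10 mm above the origin, from x = 22.5 to 77.5 mm. 80 g, balanced within the grip, lies level on any of its sides.
- pin_1_tip (a point): tip of the first pin's shank; with the pin fully home it is 40 mm past the yoke's centre
- pin_2_tip (a point): tip of the second pin's shank
- channel_a: aluminium channel (U-section) 150 mm long, 50 wide, 30 high, wall 4 mm, 42 wide inside, 165 g. It lies OPEN SIDE UP, web on the bench. Origin: centre of its underside (the web's lower face); x along its length, z up.
- channel_b: second aluminium channel (U-section) 150 mm long, 50 wide, 30 high, wall 4 mm, 42 wide inside, 165 g. It lies OPEN SIDE UP, web on the bench. Origin: centre of its underside (the web's lower face); x along its length, z up.
- channel_c: aluminium channel, same section (150 long, 50 wide, 30 high, wall 4, 42 inside, 165 g), lying OPEN SIDE DOWN on its flange edges, web on top. Origin: centre of its underside, midway between the flange edges, 30 mm below the web's upper face; x along its length, z up. May be absent.
- channel_d: another aluminium channel, same section (150 long, 50 wide, 30 high, wall 4, 42 inside, 165 g), lying OPEN SIDE DOWN on its flange edges, web on top. Origin: centre of its underside, midway between the flange edges, 30 mm below the web's upper face; x along its length, z up. May be absent.
- channel_e: another aluminium channel, same section (150 long, 50 wide, 30 high, wall 4, 42 inside, 165 g), lying OPEN SIDE DOWN on its flange edges, web on top. Origin: centre of its underside, midway between the flange edges, 30 mm below the web's upper face; x along its length, z up. May be absent.
- flask_conical_100: glass conical flask, 64 mm wide, 105 mm high, a bystander; origin at the centre of its base
- beaker_100: glass beaker, 60 mm wide, 70 mm high, a bystander; origin at the centre of its base
- pipette_bulb: red rubber pipette bulb, 51 mm wide, 73 mm high, standing, a bystander; origin at the centre of its base
Not all that is in view belongs to the job. What is shaped like the channel_b but brown is not meant.

How it is judged:
By the outcome, as a careful person would: the job done as asked, in the order asked, and still so for the second after the job is handed in, with the robot touching nothing.
Of channel_c, channel_d, channel_e only 1 to 3 are there at a start; the rules pass over those that are not, and their reading is None.
At some moment in a run one of pin_1, pin_2, keeper_bar may be knocked a few centimetres aside while the robot is not near it.
Once in a run the grip may slacken for a moment while it holds something.
It also fails if it takes over 210 s, if anything falls off the work surface, if the arm or the gripper's body presses on something with over 40 N, if the wrist force passes 120 N, or if a joint passes its speed limit or range.

## Working session

There is one attempt and no reset: what is moved stays moved. The work goes in short steps, Python scripts to look and compute and a shell command to move; the robot and the scene stay as the last step left them, time stands still between calls to the robot, and variables do not carry over. Pictures are saved under pics/ and viewed, at most 14 in all, crops included, and the job is handed in when it is done.

```bash
ls; mkdir -p pics; python3 - <<'E'
from rig import robot
import cv2
for n in("top","side"):
    im=robot.get_image(n); cv2.imwrite(f"pics/{n}0.png",cv2.resize(im[:,:,::-1],(800,600),interpolation=cv2.INTER_CUBIC)); 
    c=robot.calibration(n); print(n,{k:__import__('numpy').round(v,4).tolist() for k,v in c.items()})
o=robot.get_obs(); print(o)
E
```

```text
pics
top {'camera_matrix': [[424.4097, 0.0, 255.1086], [0.0, 424.4097, 188.6692], [0.0, 0.0, 1.0]], 'rvec': [2.0192, -2.2102, 0.2296], 'tvec': [-0.0242, 0.5537, 1.271]}
side {'camera_matrix': [[441.6822, 0.0, 256.1269], [0.0, 441.6822, 185.8884], [0.0, 0.0, 1.0]], 'rvec': [2.1973, -0.3652, 0.1775], 'tvec': [-0.5481, 0.1295, 1.2966]}
{'time_s': 0.1, 'joints': array([1.03418270e+00, 4.86920788e-02, 9.77555949e-02, 1.62196460e+00,
       5.50294220e-06, 1.44298719e+00]), 'joint_vel': array([-0.00010462, -0.00127814,  0.00260748,  0.00351068, -0.00032769,
       -0.00092143]), 'joint_torque': array([ 1.61700020e-03, -3.39853442e+01,  3.20935500e+01,  1.58326939e-02,
       -1.91831832e-04,  7.57939418e-07]), 'tool_pos': array([0.20844475, 0.48128854, 0.2412267 ]), 'tcp_rot': array([-0.63754571, -3.07551377,  0.00312187]), 'wrist_force': array([-0.33794154, -0.44688957, -0.11912534]), 'moment': array([-0.01185006, -0.00667721, -0.01328764]), 'gripper_force': 0.0, 'width': 0.08506730220137855}
```

View pics/top0.png

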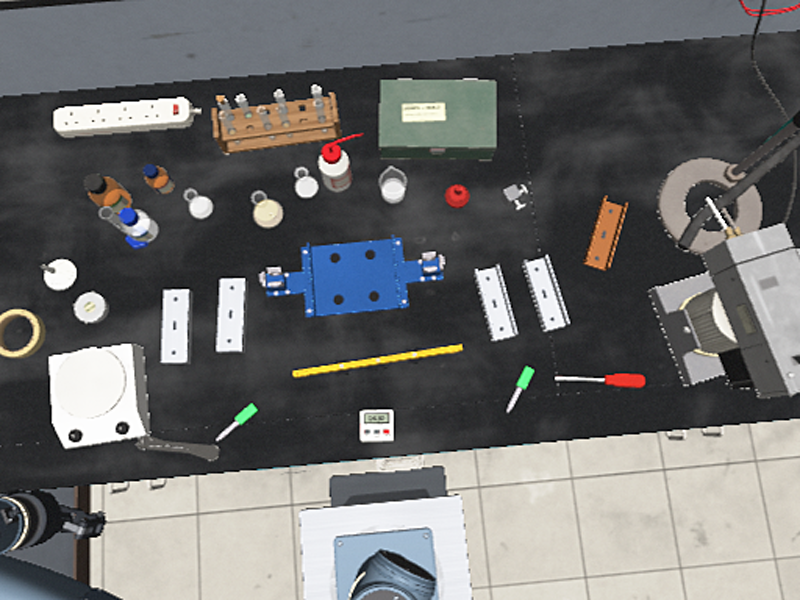

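View pics/side0.png

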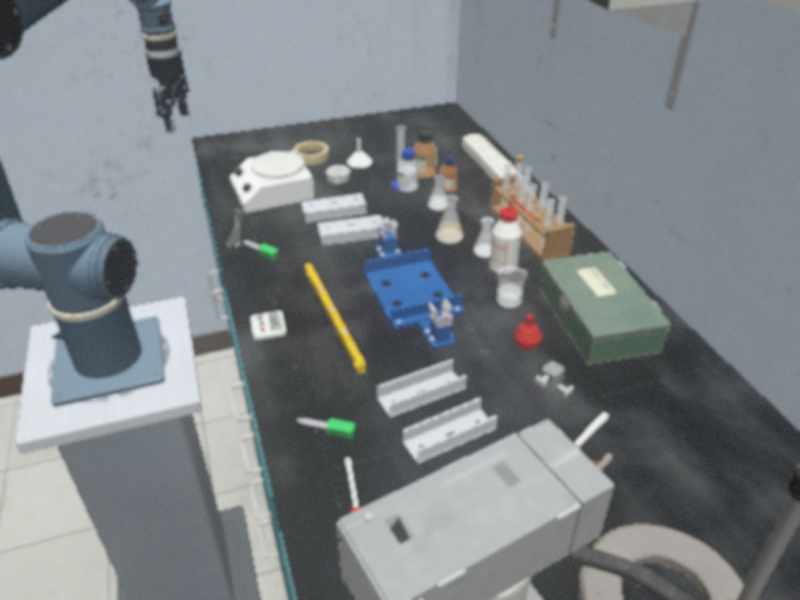

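The top view shows the cradle at (355,278) with the bar below it. The open-up channels are at (495,302) and (546,293), and two open-down ones at (175,325) and (230,315). The green pins are at (525,378) and (245,413). The brown decoy is at (606,233). The side view confirms which channels are open up and which are open down.

```bash
cat > h.py <<'E'
from rig import robot
import cv2, numpy as np
from scipy.optimize import minimize
S=4
def B(x0,x1,y0,y1,z0,z1): return np.array([[x,y,z] for x in(x0,x1) for y in(y0,y1) for z in(z0,z1)])/1000.
UP=[B(-75,75,-25,25,0,4),B(-75,75,21,25,0,30),B(-75,75,-25,-21,0,30)]
DN=[B(-75,75,-25,25,0,30)]
BAR=[B(-6,6,-172,172,5,27),B(-15,15,-15,15,0,5),B(-15,15,59,89,0,5),B(-15,15,-89,-59,0,5)]
BARY=[B(-6,6,-172,172,5,27)]
GRIP=[B(-22.5,22.5,-10,10,0,20)]
PIN=GRIP+[B(22.5,66,-4.5,4.5,5.5,14.5),B(66,77.5,-3,3,7,13)]
CR=[B(-75,75,-106,106,0,13)]+[B(-75,75,s*88-2,s*88+2,0,39) for s in(1,-1)]
COL={'white':lambda h,s,v:(s<60)&(v>120),'green':lambda h,s,v:(h>45)&(h<80)&(s>110)&(v>70),
 'blue':lambda h,s,v:(h>100)&(h<125)&(s>120)&(v>60),'yellow':lambda h,s,v:(h>18)&(h<35)&(s>120)&(v>100),
 'pin':lambda h,s,v:((h>45)&(h<80)&(s>110)&(v>70))|((s<60)&(v>110))}
C={n:robot.calibration(n) for n in('top','side')}
def proj(P,n):
    c=C[n]; return cv2.projectPoints(np.asarray(P,float).reshape(-1,1,3),c['rvec'],c['tvec'],c['camera_matrix'],None)[0].reshape(-1,2)
def ray(u,v,n,z):
    c=C[n];R=cv2.Rodrigues(c['rvec'])[0];o=-R.T@np.ravel(c['tvec']);d=R.T@np.linalg.solve(c['camera_matrix'],[u,v,1.]);return o+d*(z-o[2])/d[2]
def mask(im,col):
    b=cv2.resize(im,None,fx=S,fy=S,interpolation=cv2.INTER_CUBIC);h=cv2.cvtColor(b,cv2.COLOR_RGB2HSV)
    return COL[col](*[h[...,i].astype(int) for i in range(3)]).astype(np.uint8)
def place(model,p,z):
    c,s=np.cos(p[2]),np.sin(p[2]);R=np.array([[c,-s,0],[s,c,0],[0,0,1]])
    return [m@R.T+[p[0],p[1],z] for m in model]
def render(model,p,z,n,sh):
    o=np.zeros(sh,np.uint8)
    for m in place(model,p,z):
        q=(proj(m,n)+.5)*S-.5
        cv2.fillConvexPoly(o,cv2.convexHull(np.round(q*16).astype(np.int32)),1,cv2.LINE_8,4)
    return o
def fit(ims,model,col,p,z=0.,cams=('top',),grow=15,op=0):
    M={}
    for n in cams:
        m=mask(ims[n],col)
        roi=cv2.dilate(render(model,p,z,n,m.shape),np.ones((2*grow*S+1,)*2)) if grow else 1
        m=m*roi
        if op: m=cv2.morphologyEx(m,cv2.MORPH_OPEN,np.ones((op*S,op*S)))
        k,l,st,_=cv2.connectedComponentsWithStats(m)
        if k<2: return None
        m=(l==1+np.argmax(st[1:,4])).astype(np.uint8)
        cs,_=cv2.findContours(m,cv2.RETR_EXTERNAL,cv2.CHAIN_APPROX_NONE);cv2.drawContours(m,cs,-1,1,-1);M[n]=m
    def f(q):
        t=0
        for n,m in M.items():
            r=render(model,q,z,n,m.shape);t+=1-(r&m).sum()/max(1,(r|m).sum())
        return t/len(M)
    p=np.array(p,float)
    for d in(.012,.003):
        r=minimize(f,p,method='Nelder-Mead',options=dict(initial_simplex=np.vstack([p,p+[d,0,0],p+[0,d,0],p+[0,0,d*8]]),xatol=2e-5,fatol=1e-5));p=r.x
    return p,1-r.fun
def look(): return {n:robot.get_image(n) for n in('top','side')}
E
cat > a.py <<'E'
from h import *
ims=look()
T=[('cradle',CR,'blue',355,278,0,20),('bar',BARY,'yellow',378,361,0,0),('a',UP,'white',495,302,0,0),('b',UP,'white',546,293,0,0),('d1',DN,'white',175,325,0,0),('d2',DN,'white',230,315,0,0)]
for nm,mo,co,u,v,z,op in T:
    x,y,_=ray(u*.64,v*.64,'top',.015)
    for yaw in((.08,) if nm in('cradle','bar') else (.2,) if nm in 'ab' else (-.02,)):
        r=fit(ims,mo,co,(x,y,yaw),0,('top',),12,op)
        r2=fit(ims,mo,co,r[0],0,('side',),12,0 if nm!='cradle' else 12)
        print(nm,np.round(r[0],4),round(r[1],3),'side',np.round(r2[0],4),round(r2[1],3))
for nm,a,b in(('p1',(528,370),(508,410)),('p2',(252,407),(218,440))):
    x,y,_=ray(a[0]*.64,a[1]*.64,'top',.01);X,Y,_=ray(b[0]*.64,b[1]*.64,'top',.01)
    g=(x,y,np.arctan2(Y-y,X-x))
    for mo,co in((GRIP,'green'),(PIN,'pin')):
        for cam in('top','side'):
            r=fit(ims,mo,co,g,0,(cam,),10);print(nm,co,cam,np.round(r[0],4),round(r[1],3))
E
python3 a.py
```

```text
cradle [ 0.6452  0.0126 -0.0909] 0.44 side [0.6179 0.0199 0.1143] 0.59
bar [ 0.4274 -0.02    0.0675] 0.941 side [ 0.4281 -0.0211  0.0681] 0.87
a [ 0.5258 -0.2718  0.1414] 0.961 side [ 0.5257 -0.272   0.1411] 0.93
b [ 0.5361 -0.3776  0.1704] 0.882 side [ 0.5364 -0.3774  0.1665] 0.931
d1 [ 0.5362  0.3869 -0.0439] 0.886 side [ 0.534   0.3813 -0.0374] 0.378
d2 [ 0.5486  0.2722 -0.0885] 0.919 side [ 0.548   0.27   -0.0367] 0.474
p1 green top [ 0.3672 -0.3138  2.5556] 0.931
p1 green side [ 0.3675 -0.3111  2.5755] 0.877
p1 pin top [ 0.3664 -0.3131  2.5409] 0.95
p1 pin side [ 0.3673 -0.3113  2.5679] 0.606
p2 green top [0.346  0.251  2.2239] 0.9
p2 green side [0.3475 0.2532 2.0387] 0.805
p2 pin top [0.3454 0.2514 2.1716] 0.604
p2 pin side [0.3473 0.2539 2.0167] 0.617
```

```bash
python3 - <<'E'
from h import *
ims=look()
im=ims['top']; b=cv2.resize(im,None,fx=4,fy=4,interpolation=cv2.INTER_CUBIC)[:,:,::-1].copy()
def draw(mo,p,c):
    for m in place(mo,p,0): cv2.polylines(b,[cv2.convexHull(np.int32((proj(m,'top')+.5)*4))],1,c,1)
draw(DN,(.5362,.3869,-.0439),(0,0,255));draw(DN,(.5486,.2722,-.0885),(0,0,255))
draw(CR,(.609,.014,.08),(0,255,255))
m=mask(im,'blue')*255
cr=b[560:1000,380:1180]
mm=cv2.cvtColor(m[560:1000,640:1180],cv2.COLOR_GRAY2BGR)
cv2.imwrite('pics/c.png',cr[:, :]); cv2.imwrite('pics/m.png',np.hstack([b[580:860,640:1180][:, :400],mm[20:300,:400]]))
E
```

```text
(no output)
```

View pics/c.png

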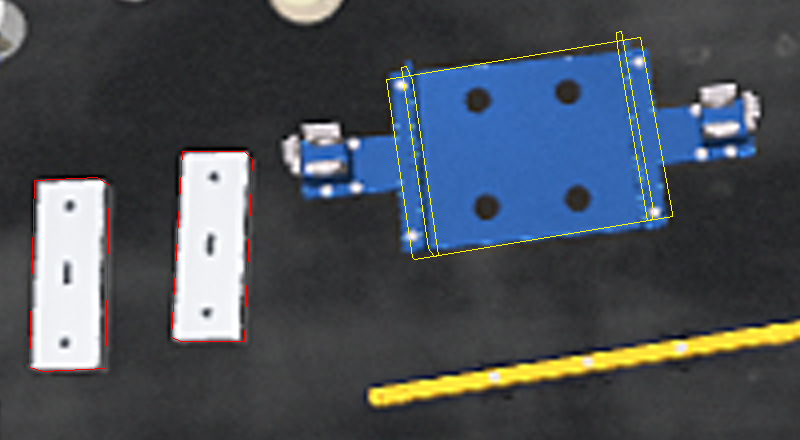

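View pics/m.png

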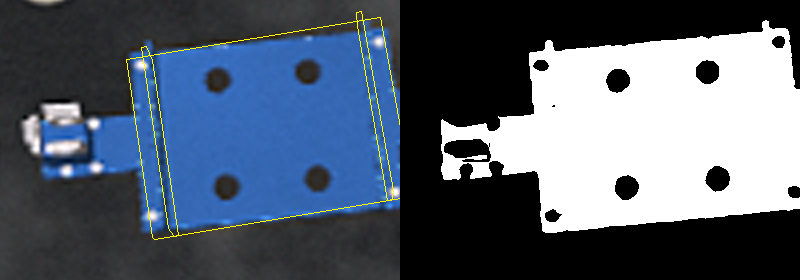

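Overlays sit well on the open-down channels. The cradle (about 390–670 px in the crop) only needs a better start for its fit.

```bash
python3 - <<'E'
from h import *
ims=look()
for op in(18,20):
  for cams in(('top',),('side',)):
    r=fit(ims,CR,'blue',(.605,.014,.06),0,cams,20,op if cams[0]=='top' else 0);print(op,cams,np.round(r[0],4),round(r[1],3))
m=mask(ims['top'],'blue'); m=cv2.morphologyEx(m,cv2.MORPH_CLOSE,np.ones((40,40)));m=cv2.morphologyEx(m,cv2.MORPH_OPEN,np.ones((72,72)))
k,l,st,ce=cv2.connectedComponentsWithStats(m);i=1+np.argmax(st[1:,4])
mm=(l==i).astype(np.uint8)
from scipy.optimize import minimize
def f(q):
    r=render(CR,q,0,'top',mm.shape);return 1-(r&mm).sum()/(r|mm).sum()
p=np.array([.605,.014,.06])
for d in(.012,.003):
    p=minimize(f,p,method='Nelder-Mead',options=dict(initial_simplex=np.vstack([p,p+[d,0,0],p+[0,d,0],p+[0,0,d*8]]),xatol=2e-5,fatol=1e-5)).x
print('closed',np.round(p,4),1-f(p))
b=cv2.resize(ims['top'],None,fx=4,fy=4,interpolation=cv2.INTER_CUBIC)[:,:,::-1].copy()
b2=cv2.resize(ims['side'],None,fx=4,fy=4,interpolation=cv2.INTER_CUBIC)[:,:,::-1].copy()
PI=[B(-15,-9,s*155-13,s*155+13,49.5,70) for s in(1,-1)]+[B(9,15,s*155-13,s*155+13,49.5,70) for s in(1,-1)]
for bb,n in((b,'top'),(b2,'side')):
  for mo in(CR,PI):
    for q in place(mo,p,0): cv2.polylines(bb,[cv2.convexHull(np.int32((proj(q,n)+.5)*4))],1,(0,255,255),1)
u=np.int32(proj([[p[0],p[1],0]],'side')[0]*4)
cv2.imwrite('pics/c2.png',np.vstack([b[580:830,640:1180],b2[u[1]-170:u[1]+170,u[0]-270:u[0]+270]]))
E
```

```text
18 ('top',) [ 0.615   0.0108 -0.0899] 0.595
18 ('side',) [0.6078 0.0168 0.0057] 0.786
20 ('top',) [ 0.6405  0.001  -0.1252] 0.44
20 ('side',) [0.6078 0.0168 0.0057] 0.786
closed [ 0.6055  0.0136 -0.0009] 0.948137356077622
```

View pics/c2.png

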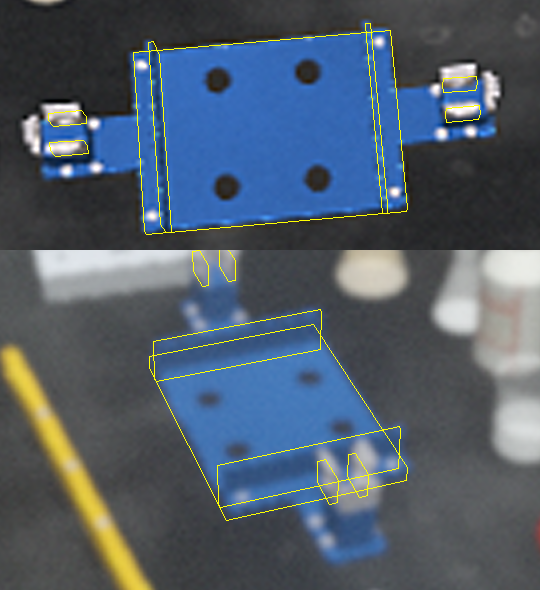

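The four floor holes, seen at crop pixels (218,80), (307,71), (227,187) and (318,178), are symmetric markers. Their centre disagrees with the silhouette fit by about 3 px, so I'll use them and the screws instead.

```bash
python3 - <<'E'
from h import *
def run(n,seeds,z,dark):
    im=robot.get_image(n);g=cv2.resize(im,None,fx=4,fy=4,interpolation=cv2.INTER_CUBIC).astype(int)
    P=[]
    for u,v in seeds:
        p=g[v-20:v+21,u-20:u+21]
        w=np.clip(90-p[...,2],0,None) if dark else np.clip(p[...,0]-110,0,None)
        yy,xx=np.mgrid[-20:21,-20:21];r=(xx**2+yy**2<=(20 if dark else 12)**2);w=w*r
        U=((u+(w*xx).sum()/w.sum())+.5)/4-.5;V=((v+(w*yy).sum()/w.sum())+.5)/4-.5
        P.append(ray(U,V,n,z)[:2])
    P=np.array(P);print(n,dark,np.round(P,4).tolist(),'centre',P.mean(0).round(4))
    e=P[0]+P[2]-P[1]-P[3];f=P[0]+P[1]-P[2]-P[3];print('yaw',np.arctan2(-e[0],e[1]).round(4),np.arctan2(f[1],f[0]).round(4),'size',np.linalg.norm(e)/2,np.linalg.norm(f)/2)
run('top',[(858,660),(947,651),(867,767),(958,758)],.008,1)
run('top',[(782,645),(1019,622),(792,796),(1035,772)],.014,0)
u=np.int32(proj([[.6055,.0136,0]],'side')[0]*4);o=u-[270,170]-[0,250]
run('side',[tuple(o+q) for q in((309,378),(342,427),(208,399),(237,451))],.008,1)
E
```

```text
top 1 [[0.6519, 0.0527], [0.6522, -0.0212], [0.5617, 0.0521], [0.5623, -0.0224]] centre [0.607  0.0153]
yaw 0.0068 0.0104 size 0.07421761729611946 0.09008652950441887
top 0 [[0.6692, 0.1133], [0.6714, -0.0822], [0.5429, 0.1127], [0.5448, -0.0837]] centre [0.6071 0.015 ]
yaw 0.0105 0.0084 size 0.19596354858510392 0.12648013783121642
side 1 [[nan, nan], [0.653, -0.0221], [0.5622, 0.0506], [0.5624, -0.0225]] centre [nan nan]
yaw nan nan size nan nan<stdin>:9: RuntimeWarning: invalid value encountered in scalar divide
```

```bash
cat >> h.py <<'E'
from scipy.spatial.transform import Rotation as Ro
CX,CY,CW=.6071,.0151,.0095
def cr(x,y): # cradle mm -> world
    c,s=np.cos(CW),np.sin(CW);return CX+(c*x-s*y)/1e3,CY+(s*x+c*y)/1e3
def go(x,y,z,yaw,full=False):
    """shift/turn from the present pose so TCP at xyz and closing line perpendicular to yaw"""
    o=robot.get_obs();R=Ro.from_rotvec(o['tcp_rot']).as_matrix()
    d=R.T@(np.array([x,y,z])-o['tool_pos'])*1e3
    cur=np.arctan2(R[1,0],R[0,0]);t=yaw-cur
    t=(t+np.pi)%(2*np.pi)-np.pi if full else (t+np.pi/2)%np.pi-np.pi/2
    print('dx dy dz %.1f %.1f %.1f roll %.1f | n=%.1f t=%.1f q6=%.2f'%(*d,-np.degrees(t),np.linalg.norm(d)/62.5,o['time_s'],o['joints'][5]))
def st():
    o=robot.get_obs();R=Ro.from_rotvec(o['tcp_rot']).as_matrix()
    print('t %.1f'%o['time_s'],'pos',o['tool_pos'].round(4),'yaw %.2f'%np.degrees(np.arctan2(R[1,0],R[0,0])),'tilt',R[:2,2].round(4),'F',o['wrist_force'].round(1),'w %.1f g %.1f'%(o['width']*1e3,o['gripper_force']))
E
python3 -c "
from h import *
st();go(.5258,-.2719,.13,.1413)"
```

```text
t 0.6 pos [0.2087 0.4817 0.2423] yaw 156.58 tilt [-0.  0.] F [ 0.1  0.5 -0.4] w 85.6 g 0.0
dx dy dz -590.5 -565.5 112.3 roll -31.5 | n=13.2 t=0.6 q6=1.44
```

```bash
python3 -m inch '[[[-200,-190,40,-12,-1],[-200,-190,40,-12,-1],[-200,-190,40,-12,-1],[-200,-190,40,-12,-1],[-200,-190,40,-12,-1]]]'; python3 -c "
from h import *
st();go(.5258,-.2719,.13,.1413)"
```

```text
time_s: 1.18
tool_pos: [0.3172, 0.2255, 0.202]
tcp_rot: [0.317, 3.125, -0.0]
wrist_force: [0.3, -0.4, 0.3]
width: 0.0853
gripper_force: 0.0
t 1.2 pos [0.3172 0.2255 0.202 ] yaw 168.43 tilt [ 0.0004 -0.0004] F [ 0.3 -0.4  0.3] w 85.3 g 0.0
dx dy dz -304.1 -445.4 72.3 roll -19.7 | n=8.7 t=1.2 q6=0.65
```

```bash
python3 -m inch '[[[-170,-250,30,-19.7,-1],[-170,-250,30,-19.7,-1],[-170,-250,30,-19.7,-1],[-170,-250,30,-19.7,-1],[-170,-250,30,-19.7,-1]]]'>/dev/null; python3 -c "
from h import *
st();go(.5258,-.2719,.017,.1413)"
```

```text
t 1.8 pos [ 0.4276 -0.036   0.1744] yaw -171.74 tilt [0.0017 0.    ] F [1.  1.4 1. ] w 85.3 g 0.0
dx dy dz -63.0 -247.5 157.5 roll 0.2 | n=4.8 t=1.8 q6=-0.39
```

```bash
python3 -m inch '[[[-63,-247.5,60,0.2,-1],[-63,-247.5,60,0.2,-1],[-63,-247.5,60,0.2,-1],[-63,-247.5,60,0.2,-1],[-63,-247.5,60,0.2,-1]]]'>/dev/null;python3 -m inch '[[[0,0,50,0,-1],[0,0,97,0,-1],[0,0,97,0,-1]]]'>/dev/null; python3 -c "
from h import *
st();go(.5258,-.2719,.017,.1413)"
```

```text
t 2.8 pos [ 0.5208 -0.2665  0.0125] yaw -171.89 tilt [-0.009   0.0063] F [-1.   0.2 -0.1] w 85.8 g 0.0
dx dy dz -4.1 -6.0 -4.6 roll 0.0 | n=0.1 t=2.8 q6=-0.73
```

```bash
python3 -m inch '[[[0,0,0,0,-1],[0,0,0,0,-1]]]'>/dev/null; python3 -c "
from h import *
st();go(.5258,-.2719,.017,.1413)"
```

```text
t 3.0 pos [ 0.5271 -0.271   0.0207] yaw -171.90 tilt [ 0.0049 -0.0033] F [ 0.1 -0.6 -0.2] w 85.5 g 0.0
dx dy dz 1.4 -0.7 3.7 roll 0.0 | n=0.1 t=3.0 q6=-0.73
```

```bash
python3 -m inch '[[[0,0,0,0,0.2],[0,0,0,0,1],[0,0,0,0,1],[0,0,0,0,1],[0,0,0,0,1]]]' 50; python3 -m inch '[[[0,0,0,0,1],[0,0,0,0,1]]]';python3 -c "
from h import *
st();go(.5258,-.2719,.017,.1413)"
```

```text
time_s: 3.68
tool_pos: [0.5258, -0.2705, 0.0186]
tcp_rot: [-0.221, 3.132, -0.002]
wrist_force: [0.2, -0.7, 4.7]
width: 0.0491
gripper_force: 55.1
time_s: 3.92
tool_pos: [0.5258, -0.2705, 0.0186]
tcp_rot: [-0.221, 3.132, -0.002]
wrist_force: [0.3, -0.3, 5.0]
width: 0.0489
gripper_force: 55.1
t 3.9 pos [ 0.5258 -0.2705  0.0186] yaw -171.93 tilt [ 0.0022 -0.0014] F [ 0.3 -0.3  5. ] w 48.9 g 55.1
dx dy dz 0.2 -1.4 1.6 roll -0.0 | n=0.0 t=3.9 q6=-0.73
```

```bash
python3 -m inch '[[[0,0,-50,0,1],[0,0,-100,0,1],[0,0,-100,0,1],[0,0,-100,0,1]]]'; python3 -c "
from h import *
go(*cr(0,-37),.12,CW)"
```

```text
time_s: 4.42
tool_pos: [0.5241, -0.2694, 0.1158]
tcp_rot: [0.221, -3.132, -0.002]
wrist_force: [-0.1, 0.8, -1.9]
width: 0.0495
gripper_force: 32.9
dx dy dz -117.2 233.3 -4.1 roll 7.5 | n=4.2 t=4.4 q6=-0.73
```

```bash
python3 -m inch '[[[-60,115,-4,7.5,1],[-117,233,-4,7.5,1],[-117,233,-4,7.5,1],[-117,233,-4,7.5,1],[-117,233,-4,7.5,1]]]' 60 >/dev/null;python3 -m inch '[[[0,0,0,0,1],[0,0,0,0,1],[0,0,0,0,1],[0,0,0,0,1]]]'; python3 -c "
from h import *
go(*cr(0,-37),.0286,CW)
ims=look();b=[]
for n in ims:
    u=np.int32(proj([[.6,-.03,.06]],n)[0]);b.append(cv2.resize(ims[n][u[1]-50:u[1]+50,u[0]-65:u[0]+65,::-1],None,fx=4,fy=4,interpolation=cv2.INTER_CUBIC)[:,:390])
cv2.imwrite('pics/g.png',np.hstack(b))"
```

```text
time_s: 5.55
tool_pos: [0.6078, -0.024, 0.1212]
tcp_rot: [-0.013, 3.142, -0.0]
wrist_force: [-0.9, 0.4, -1.9]
width: 0.0484
gripper_force: 68.7
dx dy dz 0.3 2.1 92.6 roll -0.1 | n=1.5 t=5.5 q6=-0.16
```

View pics/g.png

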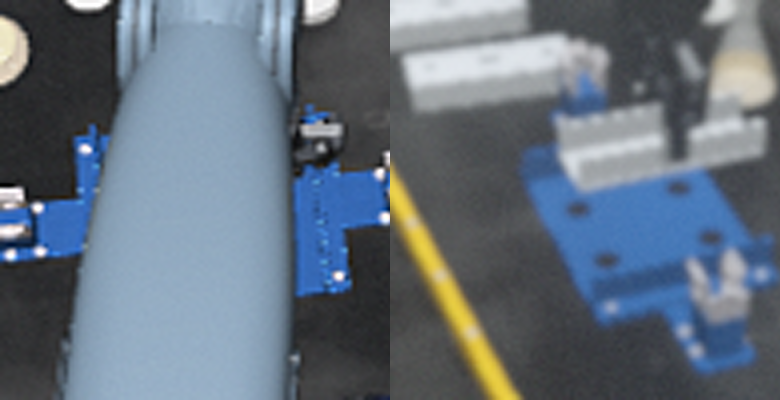

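The arm hides the top view, but the side view shows the channel hanging level and aligned over the cradle. I'll lower it.

```bash
python3 -m inch '[[[0.3,2,40,-0.1,1],[0.3,2,80,-0.1,1],[0.3,2,87,-0.1,1],[0.3,2,87,-0.1,1],[0.3,2,87,-0.1,1]]]' >/dev/null;python3 -m inch '[[[0,0,0,0,1],[0,0,2,0,1],[0,0,4,0,1],[0,0,5,0,1],[0,0,5,0,1]]]'; python3 -c "
from h import *
st();go(*cr(0,-37),.0286,CW)"
```

```text
time_s: 6.9
tool_pos: [0.6074, -0.0207, 0.0288]
tcp_rot: [0.019, -3.141, -0.0]
wrist_force: [0.1, 0.3, -1.5]
width: 0.0488
gripper_force: 68.7
t 6.9 pos [ 0.6074 -0.0207  0.0288] yaw -179.32 tilt [-0.0006  0.0001] F [ 0.1  0.3 -1.5] w 48.8 g 68.7
dx dy dz -0.0 -1.2 0.2 roll 0.1 | n=0.0 t=6.9 q6=-0.16
```

```bash
python3 -m inch '[[[0,-1.2,0.8,0,1],[0,-1.2,0.8,0,1],[0,-1.2,0.8,0,1]]]';python3 -m inch '[[[0,0,0,0,-0.36],[0,0,0,0,-0.36],[0,0,0,0,-0.36],[0,0,0,0,-0.36]]]';python3 -m inch '[[[0,0,-25,0,-0.36],[0,0,-60,0,-0.4],[0,0,-100,0,-1],[0,0,-100,0,-1]]]';  python3 -c "
from h import *
st();go(.5361,-.3776,.1,.168)"
```

```text
time_s: 7.28
tool_pos: [0.6077, -0.022, 0.0283]
tcp_rot: [-0.018, 3.142, -0.0]
wrist_force: [0.7, -0.7, -1.2]
width: 0.0487
gripper_force: 68.7
time_s: 7.78
tool_pos: [0.6078, -0.022, 0.0285]
tcp_rot: [-0.019, 3.141, -0.0]
wrist_force: [0.2, -0.1, 0.5]
width: 0.0582
gripper_force: 0.0
time_s: 8.28
tool_pos: [0.6108, -0.0224, 0.1335]
tcp_rot: [-0.019, 3.132, -0.002]
wrist_force: [0.9, -0.3, -0.6]
width: 0.0855
gripper_force: 0.0
t 8.3 pos [ 0.6108 -0.0224  0.1335] yaw -179.32 tilt [ 0.0092 -0.0013] F [ 0.9 -0.3 -0.6] w 85.5 g 0.0
dx dy dz 79.2 -354.3 33.3 roll -8.9 | n=5.8 t=8.3 q6=-0.16
```

```bash
python3 -m inch '[[[40,-180,30,-8.9,-1],[40,-180,30,-8.9,-1],[40,-180,30,-8.9,-1],[40,-180,30,-8.9,-1],[40,-180,30,-8.9,-1]]]' >/dev/null; python3 -c "
from h import *
go(.5362,-.3775,.1,.168)"
```

```text
dx dy dz 61.6 -167.5 -2.9 roll -0.1 | n=2.9 t=8.9 q6=-0.62
```

```bash
python3 -m inch '[[[61.5,-167.5,-3,-0.1,-1],[61.5,-167.5,-3,-0.1,-1],[61.5,-167.5,-3,-0.1,-1],[61.5,-167.5,-3,-0.1,-1],[61.5,-167.5,-3,-0.1,-1]]]' >/dev/null;python3 -m inch '[[[0,0,0,0,-1],[0,0,0,0,-1],[0,0,0,0,-1]]]'; python3 -c "
from h import *
ims=look()
p=(*cr(0,-37),CW)
for n in ims: r=fit(ims,UP,'white',p,.009,(n,),6); print(n,np.round(r[0],4),r[1].round(3))
print('want',p)
for n in ims: r=fit(ims,UP,'white',(.5362,-.3775,.168),0,(n,),10); print(n,np.round(r[0],4),r[1].round(3))
st();go(.5362,-.3775,.018,.168)"
```

```text
time_s: 9.9
tool_pos: [0.5374, -0.3769, 0.1015]
tcp_rot: [-0.267, 3.13, -0.0]
wrist_force: [0.1, 0.3, 1.1]
width: 0.0856
gripper_force: 0.0
top [ 0.6073 -0.0219  0.0137] 0.972
side [ 0.6026 -0.0189  0.0339] 0.689
want (np.float64(0.607451494712878), np.float64(-0.02189833038755693), 0.0095)
top [ 0.5875 -0.349  -0.7709] 0.205
side [ 0.535  -0.3784  0.1518] 0.9
t 10.0 pos [ 0.5372 -0.3773  0.1014] yaw -170.28 tilt [ 0.0001 -0.0001] F [0.2 0.3 0.4] w 85.5 g 0.0
dx dy dz 1.0 0.0 83.4 roll 0.1 | n=1.3 t=10.0 q6=-0.88
```

```bash
python3 -m inch '[[[1,0,40,0.1,-1],[1,0,83,0.1,-1],[1,0,83,0.1,-1],[1,0,83,0.1,-1],[1,0,83,0.1,-1]]]' >/dev/null;python3 -m inch '[[[0,0,0,0,0],[0,0,0,0,1],[0,0,0,0,1],[0,0,0,0,1],[0,0,0,0,1]]]' 60;python3 -m inch '[[[0,0,0,0,1],[0,0,-50,0,1],[0,0,-100,0,1],[0,0,-100,0,1],[0,0,-100,0,1]]]'; python3 -c "
from h import *
st();go(*cr(0,37),.12,CW)"
```

```text
time_s: 11.25
tool_pos: [0.5368, -0.3786, 0.0198]
tcp_rot: [-0.262, 3.129, -0.003]
wrist_force: [-0.6, 1.3, 4.6]
width: 0.0488
gripper_force: 66.2
time_s: 11.88
tool_pos: [0.5355, -0.3775, 0.1171]
tcp_rot: [0.262, -3.129, -0.002]
wrist_force: [0.5, -0.6, -1.9]
width: 0.0489
gripper_force: 65.6
t 11.9 pos [ 0.5355 -0.3775  0.1171] yaw -170.43 tilt [-0.0015  0.0012] F [ 0.5 -0.6 -1.9] w 48.9 g 65.6
dx dy dz -141.7 411.8 -2.5 roll 9.0 | n=7.0 t=11.9 q6=-0.88
```

```bash
python3 -m inch '[[[-70,206,-3,9,1],[-70,206,-3,9,1],[-70,206,-3,9,1],[-70,206,-3,9,1],[-70,206,-3,9,1]]]' >/dev/null; python3 -c "
from h import *
st();go(*cr(0,37),.12,CW)"
```

```text
t 12.5 pos [ 0.5692 -0.1598  0.1181] yaw -179.18 tilt [-0.0055  0.0026] F [ 0.2 -0.4 -2.7] w 48.6 g 65.5
dx dy dz -40.6 211.3 -1.6 roll 0.3 | n=3.4 t=12.5 q6=-0.40
```

```bash
python3 -m inch '[[[-40.5,211.3,-2,0.3,1],[-40.5,211.3,-2,0.3,1],[-40.5,211.3,-2,0.3,1],[-40.5,211.3,-2,0.3,1],[-40.5,211.3,-2,0.3,1]]]' >/dev/null;python3 -m inch '[[[0,0,0,0,1],[0,0,0,0,1],[0,0,0,0,1]]]' >/dev/null; python3 -c "
from h import *
st();go(*cr(0,37),.0293,CW)"
```

```text
t 13.5 pos [0.6091 0.0472 0.1232] yaw -179.84 tilt [-0.0003 -0.0002] F [ 0.2 -0.1 -2. ] w 48.7 g 65.4
dx dy dz 2.3 5.0 93.9 roll -0.4 | n=1.5 t=13.5 q6=-0.04
```

```bash
python3 -m inch '[[[2.3,5,40,-0.4,1],[2.3,5,80,-0.4,1],[2.3,5,86,-0.4,1],[2.3,5,86,-0.4,1],[2.3,5,86,-0.4,1]]]' >/dev/null;python3 -m inch '[[[0,0,0,0,1],[0,0,3,0,1],[0,0,6,0,1],[0,0,8,0,1],[0,0,8,0,1]]]'; python3 -c "
from h import *
st();go(*cr(0,37),.0288,CW)"
```

```text
time_s: 14.75
tool_pos: [0.6066, 0.0535, 0.0291]
tcp_rot: [0.019, -3.141, 0.0]
wrist_force: [0.1, -0.0, -2.0]
width: 0.0485
gripper_force: 65.4
t 14.8 pos [0.6066 0.0535 0.0291] yaw -179.32 tilt [-0.0004 -0.    ] F [ 0.1 -0.  -2. ] w 48.5 g 65.4
dx dy dz -0.1 -1.4 0.3 roll 0.1 | n=0.0 t=14.8 q6=-0.03
```

```bash
python3 -m inch '[[[0,-1.4,1,0,1],[0,-1.4,1,0,1],[0,-1.4,1,0,1]]]';python3 -m inch '[[[0,0,0,0,-0.36],[0,0,0,0,-0.36],[0,0,0,0,-0.36],[0,0,0,0,-0.36]]]';python3 -m inch '[[[0,0,-25,0,-0.36],[0,0,-60,0,-0.4],[0,0,-120,0,-1],[0,0,-120,0,-1]]]' >/dev/null;  python3 -c "
from h import *
st();go(.5486,.2722,.15,-.06)"
```

```text
time_s: 15.12
tool_pos: [0.6071, 0.0524, 0.0288]
tcp_rot: [-0.019, 3.141, 0.001]
wrist_force: [-0.7, 2.5, 1.1]
width: 0.0488
gripper_force: 65.7
time_s: 15.62
tool_pos: [0.6068, 0.052, 0.0282]
tcp_rot: [0.018, -3.141, 0.0]
wrist_force: [-0.1, -0.1, 0.1]
width: 0.058
gripper_force: 0.0
t 16.1 pos [0.611  0.052  0.1557] yaw -179.32 tilt [ 0.0131 -0.0004] F [ 0.4 -0.3  1.3] w 85.7 g 0.0
dx dy dz 59.9 220.9 4.8 roll 4.1 | n=3.7 t=16.1 q6=-0.04
```

```bash
python3 -c "
from h import *
ims=look();TOP=[B(-75,75,-25,25,26,30)]
COL['bright']=lambda h,s,v:(s<60)&(v>185)
for p in((.5362,.3869,-.0439),(.5486,.2722,-.06)):
  for c in('white','bright'):
    for mo,nm in((DN,'box'),(TOP,'top')):
      r=fit(ims,mo,c,p,0,('top',),10);print(nm,c,np.round(r[0],4),r[1].round(3))
for s in(37,-37):
  r=fit(ims,UP,'white',(*cr(0,s),CW),.009,('top',),6);print(s,cr(0,s),np.round(r[0],4),r[1].round(3))
"
```

```text
box white [ 0.5363  0.3865 -0.0253] 0.89
top white [ 0.5341  0.3845 -0.0552] 0.961
box bright [ 0.5358  0.3857 -0.026 ] 0.833
top bright [ 0.534   0.384  -0.0537] 0.97
box white [ 0.5486  0.2725 -0.0931] 0.92
top white [ 0.5471  0.271  -0.091 ] 0.96
box bright [ 0.5489  0.2723 -0.0643] 0.858
top bright [ 0.5468  0.2706 -0.0881] 0.974
37 (np.float64(0.606748505287122), np.float64(0.052098330387556936)) [0.5907 0.0343 0.2619] 0.327
-37 (np.float64(0.607451494712878), np.float64(-0.02189833038755693)) [ 0.6068 -0.022   0.0131] 0.892
```

```bash
python3 -m inch '[[[60,220,20,5,-1],[60,220,20,5,-1],[60,220,20,5,-1],[60,220,20,5,-1],[60,220,20,5,-1]]]' >/dev/null;python3 -m inch '[[[0,0,0,0,-1],[0,0,0,0,-1],[0,0,0,0,-1]]]' >/dev/null; python3 -c "
from h import *
st();go(.5469,.2708,.02,-.089)"
```

```text
t 17.2 pos [0.5447 0.2702 0.1283] yaw 175.56 tilt [-0.0001 -0.0002] F [ 0.1  0.8 -0.3] w 85.5 g 0.0
dx dy dz -2.1 0.8 108.3 roll 0.7 | n=1.7 t=17.2 q6=0.43
```

```bash
python3 -m inch '[[[-2,1,50,0.7,-1],[-2,1,107,0.7,-1],[-2,1,107,0.7,-1],[-2,1,107,0.7,-1],[-2,1,107,0.7,-1]]]' >/dev/null;python3 -m inch '[[[0,0,0,0,0],[0,0,0,0,1],[0,0,0,0,1],[0,0,0,0,1],[0,0,0,0,1]]]' 60;python3 -m inch '[[[0,0,0,0,1],[0,0,-50,0,1],[0,0,-110,0,1],[0,0,-110,0,1],[0,0,-110,0,1]]]'; python3 -c "
from h import *
st();go(*cr(0,0),.135,CW)"
```

```text
time_s: 18.48
tool_pos: [0.5476, 0.2727, 0.0232]
tcp_rot: [0.137, 3.136, 0.002]
wrist_force: [-0.7, 0.1, 5.0]
width: 0.0486
gripper_force: 65.0
time_s: 19.1
tool_pos: [0.5459, 0.2722, 0.1307]
tcp_rot: [-0.138, -3.138, 0.0]
wrist_force: [-0.2, -0.8, -3.0]
width: 0.0482
gripper_force: 64.3
t 19.1 pos [0.5459 0.2722 0.1307] yaw 174.98 tilt [-0.0009 -0.0003] F [-0.2 -0.8 -3. ] w 48.2 g 64.3
dx dy dz -83.4 -250.7 -4.3 roll -5.6 | n=4.2 t=19.1 q6=0.44
```

```bash
python3 -m inch '[[[-40,-125,-5,-5.6,1],[-83.4,-250.7,-5,-5.6,1],[-83.4,-250.7,-5,-5.6,1],[-83.4,-250.7,-5,-5.6,1],[-83.4,-250.7,-5,-5.6,1]]]' >/dev/null;python3 -m inch '[[[0,0,0,0,1],[0,0,0,0,1],[0,0,0,0,1],[0,0,0,0,1]]]' >/dev/null; python3 -c "
from h import *
st();go(*cr(0,0),.0362,CW)"
```

```text
t 20.2 pos [0.6073 0.0166 0.1364] yaw -179.31 tilt [0.     0.0002] F [ 0.1 -0.1 -1.1] w 48.8 g 64.2
dx dy dz 0.2 -1.5 100.2 roll 0.1 | n=1.6 t=20.2 q6=-0.10
```

```bash
python3 -m inch '[[[0.2,-1.5,40,0.1,1],[0.2,-1.5,68,0.1,1],[0.2,-1.5,68,0.1,1],[0.2,-1.5,68,0.1,1],[0.2,-1.5,68,0.1,1]]]' >/dev/null;python3 -m inch '[[[0,0,3,0,1],[0,0,6,0,1],[0,0,9,0,1],[0,0,12,0,1],[0,0,12,0,1]]]'; python3 -c "
from h import *
st();go(*cr(0,0),.0362,CW)"
```

```text
time_s: 21.48
tool_pos: [0.6068, 0.0137, 0.0557]
tcp_rot: [0.013, -3.14, -0.0]
wrist_force: [0.3, -1.2, -1.8]
width: 0.0486
gripper_force: 64.2
t 21.5 pos [0.6068 0.0137 0.0557] yaw -179.52 tilt [-0.0012  0.0001] F [ 0.3 -1.2 -1.8] w 48.6 g 64.2
dx dy dz -0.3 1.4 19.5 roll -0.1 | n=0.3 t=21.5 q6=-0.10
```

It has entered the gap with no contact force. I'll lower it the rest of the way.

```bash
python3 -m inch '[[[0,0.8,5,0,1],[0,0.8,10,0,1],[0,0.8,14,0,1],[0,0.8,17,0,1],[0,0.8,18,0,1]]]';python3 -m inch '[[[0,0,1,0,1],[0,0,1.5,0,1],[0,0,1.5,0,1]]]'; python3 -c "
from h import *
st();go(*cr(0,0),.0362,CW)"
```

```text
time_s: 22.1
tool_pos: [0.6071, 0.0145, 0.038]
tcp_rot: [0.013, -3.141, 0.0]
wrist_force: [-0.0, 0.1, -2.0]
width: 0.0486
gripper_force: 64.2
time_s: 22.48
tool_pos: [0.6073, 0.0144, 0.0369]
tcp_rot: [-0.013, 3.141, -0.0]
wrist_force: [0.6, 0.3, -2.3]
width: 0.0489
gripper_force: 64.2
t 22.5 pos [0.6073 0.0144 0.0369] yaw -179.53 tilt [ 0.0002 -0.    ] F [ 0.6  0.3 -2.3] w 48.9 g 64.2
dx dy dz 0.2 0.7 0.7 roll -0.1 | n=0.0 t=22.5 q6=-0.09
```

```bash
python3 -m inch '[[[0,0.4,0.5,0,-0.4],[0,0.4,0.5,0,-0.4],[0,0.4,0.5,0,-0.4],[0,0.4,0.5,0,-0.4]]]';python3 -m inch '[[[0,0,-25,0,-0.4],[0,0,-60,0,-0.4],[0,0,-110,0,-1],[0,0,-110,0,-1]]]' >/dev/null;  python3 -c "
from h import *
st();go(.5341,.3842,.15,-.054)"
```

```text
time_s: 22.98
tool_pos: [0.6074, 0.0149, 0.0365]
tcp_rot: [-0.013, 3.141, -0.0]
wrist_force: [0.3, 0.5, -0.6]
width: 0.0598
gripper_force: 0.0
t 23.5 pos [0.6108 0.0146 0.1527] yaw -179.52 tilt [ 0.0112 -0.001 ] F [ 0.6  0.3 -0.6] w 85.5 g 0.0
dx dy dz 73.7 370.2 1.4 roll 3.6 | n=6.0 t=23.5 q6=-0.09
```

```bash
python3 -m inch '[[[60,300,10,3.6,-1],[60,300,10,3.6,-1],[60,300,10,3.6,-1],[60,300,10,3.6,-1],[60,300,10,3.6,-1]]]' >/dev/null; python3 -c "
from h import *
ims=look();TOP=[B(-75,75,-25,25,26,30)]
COL['bright']=lambda h,s,v:(s<60)&(v>185)
r=fit(ims,TOP,'bright',(.5341,.3842,-.054),0,('top',),10);print(np.round(r[0],4),r[1].round(3))
r=fit(ims,UP+[B(-75,75,49,99,0,30)],'white',(*cr(0,-37),CW),.009,('top',),0);
print(r)
st();go(.5341,.3842,.15,-.054)
b=cv2.resize(ims['top'][135:225,150:300,::-1],None,fx=5,fy=5,interpolation=cv2.INTER_CUBIC);cv2.imwrite('pics/k.png',b)"
```

```text
[ 0.5562  0.3743 -0.2158] 0.152
(array([ 0.60745149, -0.02189833,  0.0095    ]), np.float64(0.0))
t 24.2 pos [0.542  0.3197 0.1348] yaw 177.30 tilt [-0.0023  0.0018] F [0.6 0.9 0.5] w 85.5 g 0.0
dx dy dz 11.0 64.0 -15.0 roll 0.4 | n=1.1 t=24.2 q6=0.47
```

View pics/k.png

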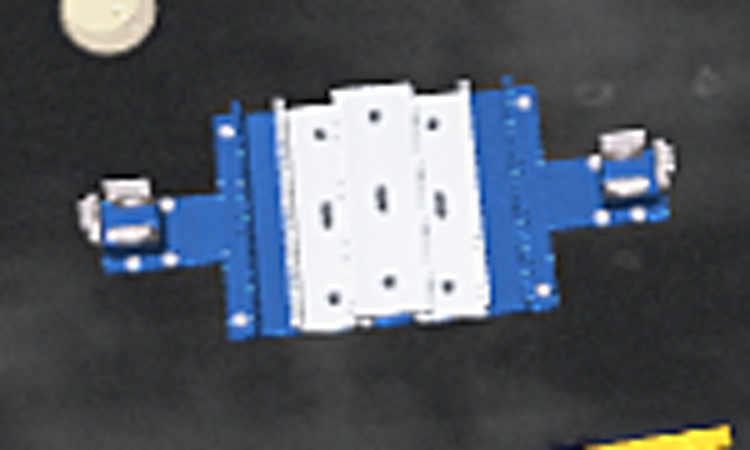

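The three channels sit tight in the cradle. The middle one (333–430 px) is over the gap and within about 2 mm of level with the ends. Next is the last channel.

```bash
python3 -m inch '[[[11,64,0,0.4,-1],[11,64,0,0.4,-1],[11,64,0,0.4,-1],[11,64,0,0.4,-1],[11,64,0,0.4,-1]]]' >/dev/null; python3 -m inch '[[[0,0,0,0,-1],[0,0,0,0,-1]]]' >/dev/null; python3 -c "
from h import *
st();go(.5341,.3842,.021,-.054)"
```

```text
t 25.1 pos [0.5374 0.3785 0.1365] yaw 176.44 tilt [0.0002 0.0001] F [0.1 0.9 0.2] w 85.5 g 0.0
dx dy dz 3.7 5.5 115.5 roll -0.5 | n=1.9 t=25.1 q6=0.57
```

```bash
python3 -m inch '[[[3.7,5.5,50,-0.5,-1],[3.7,5.5,115,-0.5,-1],[3.7,5.5,115,-0.5,-1],[3.7,5.5,115,-0.5,-1],[3.7,5.5,115,-0.5,-1]]]' >/dev/null;python3 -m inch '[[[0,0,0,0,0],[0,0,0,0,1],[0,0,0,0,1],[0,0,0,0,1],[0,0,0,0,1]]]' 60;python3 -m inch '[[[0,0,0,0,1],[0,0,-50,0,1],[0,0,-115,0,1],[0,0,-115,0,1],[0,0,-115,0,1]]]'; python3 -c "
from h import *
st();go(*cr(0,74),.14,CW)"
```

```text
time_s: 26.32
tool_pos: [0.5352, 0.3853, 0.0235]
tcp_rot: [0.083, 3.137, 0.003]
wrist_force: [-0.0, -0.6, 5.2]
width: 0.0481
gripper_force: 64.9
time_s: 26.95
tool_pos: [0.5338, 0.3846, 0.1361]
tcp_rot: [-0.083, -3.14, 0.0]
wrist_force: [0.1, 0.3, -2.2]
width: 0.0487
gripper_force: 64.2
t 26.9 pos [0.5338 0.3846 0.1361] yaw 176.98 tilt [-0.0002 -0.0001] F [ 0.1  0.3 -2.2] w 48.7 g 64.2
dx dy dz -88.1 -291.2 -3.9 roll -3.6 | n=4.9 t=26.9 q6=0.58
```

```bash
python3 -m inch '[[[-45,-145,-5,-3.6,1],[-88,-291,-5,-3.6,1],[-88,-291,-5,-3.6,1],[-88,-291,-5,-3.6,1],[-88,-291,-5,-3.6,1]]]' >/dev/null;python3 -m inch '[[[0,0,0,0,1],[0,0,0,0,1],[0,0,0,0,1],[0,0,0,0,1]]]' >/dev/null; python3 -c "
from h import *
st();go(*cr(0,74),.0365,CW)"
```

```text
t 28.1 pos [0.6059 0.0908 0.1409] yaw -179.30 tilt [-0.0009  0.0001] F [-0.3  0.3 -2.1] w 48.7 g 64.1
dx dy dz -0.6 -1.7 104.4 roll 0.2 | n=1.7 t=28.1 q6=0.03
```

```bash
python3 -m inch '[[[-0.6,-1.2,40,0.1,1],[-0.6,-1.2,72,0.1,1],[-0.6,-1.2,72,0.1,1],[-0.6,-1.2,72,0.1,1],[-0.6,-1.2,72,0.1,1]]]' >/dev/null;python3 -m inch '[[[0,0,3,0,1],[0,0,6,0,1],[0,0,9,0,1],[0,0,12,0,1],[0,0,12,0,1]]]'; python3 -c "
from h import *
st();go(*cr(0,74),.0365,CW)"
```

```text
time_s: 29.32
tool_pos: [0.6066, 0.0881, 0.0567]
tcp_rot: [0.013, -3.14, 0.0]
wrist_force: [0.3, 1.4, -1.4]
width: 0.0489
gripper_force: 64.1
t 29.3 pos [0.6066 0.0881 0.0567] yaw -179.53 tilt [-0.0012 -0.    ] F [ 0.3  1.4 -1.4] w 48.9 g 64.1
dx dy dz 0.2 1.0 20.2 roll -0.1 | n=0.3 t=29.3 q6=0.03
```

```bash
python3 -m inch '[[[0,0.8,5,0,1],[0,0.8,10,0,1],[0,0.8,14,0,1],[0,0.8,17,0,1],[0,0.8,19,0,1]]]';python3 -m inch '[[[0,0,1,0,1],[0,0,1.5,0,1],[0,0,1.5,0,1]]]'; python3 -m inch '[[[0,0,0,0,-0.4],[0,0,0,0,-0.4],[0,0,0,0,-0.4],[0,0,0,0,-0.4]]]'; python3 -c "
from h import *
st();go(*cr(0,74),.0365,CW)"
```

```text
time_s: 29.95
tool_pos: [0.6069, 0.089, 0.038]
tcp_rot: [0.013, -3.141, 0.0]
wrist_force: [0.1, -0.6, -1.7]
width: 0.0485
gripper_force: 64.1
time_s: 30.32
tool_pos: [0.6071, 0.089, 0.0369]
tcp_rot: [-0.013, 3.141, 0.0]
wrist_force: [-0.5, 0.5, -1.1]
width: 0.0484
gripper_force: 64.1
time_s: 30.82
tool_pos: [0.6072, 0.089, 0.037]
tcp_rot: [-0.013, 3.141, 0.0]
wrist_force: [-0.3, -0.1, 0.6]
width: 0.0596
gripper_force: 0.0
t 30.8 pos [0.6072 0.089  0.037 ] yaw -179.52 tilt [0.0004 0.    ] F [-0.3 -0.1  0.6] w 59.6 g 0.0
dx dy dz 0.8 0.1 0.5 roll -0.1 | n=0.0 t=30.8 q6=0.03
```

```bash
python3 -m inch '[[[0,0,-25,0,-0.4],[0,0,-60,0,-0.4],[0,0,-110,0,-1],[0,0,-110,0,-1]]]' >/dev/null; python3 -m inch '[[[60,200,-20,50,-1],[60,200,-20,50,-1],[60,200,-20,50,-1],[60,200,-20,50,-1],[60,200,-20,50,-1]]]' >/dev/null; python3 -c "
from h import *
ims=look()
for n in ims:
  r=fit(ims,BARY,'yellow',(.4276,-.0205,.068),0,(n,),30);print(n,np.round(r[0],4),r[1].round(3))
st();go(r[0][0],r[0][1],.15,r[0][2]+np.pi/2)
a=ims['top'][135:225,150:300,::-1];u=np.int32(proj([[.607,.03,.04]],'side')[0]);c=ims['side'][u[1]-45:u[1]+45,u[0]-75:u[0]+75,::-1]
cv2.imwrite('pics/l.png',cv2.resize(np.vstack([a,c]),None,fx=3.3,fy=3.3,interpolation=cv2.INTER_CUBIC))"
```

```text
top [ 0.4274 -0.02    0.0675] 0.939
side [ 0.4282 -0.0208  0.07  ] 0.869
t 32.0 pos [0.5446 0.2892 0.1659] yaw 130.58 tilt [-0.0011 -0.0006] F [-1.1  0.2  0.3] w 85.3 g 0.0
dx dy dz -159.7 -290.1 16.2 roll 36.6 | n=5.3 t=32.0 q6=1.24
```

View pics/l.png

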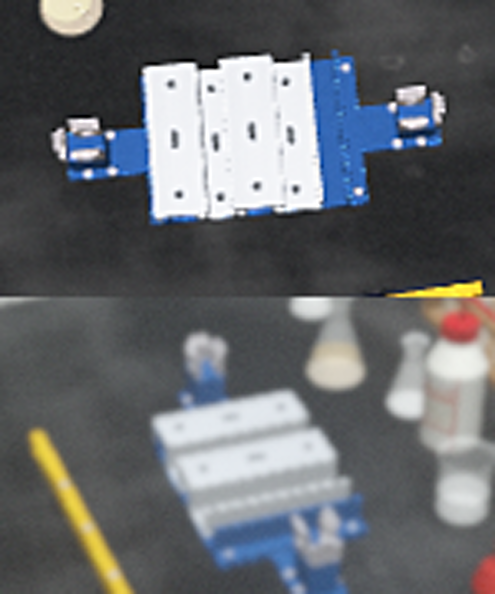

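All four channels are seated flush. The top view shows both open-down webs lying flat, the side one at 145–200 px and the middle one at 222–275 px. The bar hasn't moved, so I'll fetch it.

```bash
python3 -m inch '[[[-80,-145,10,36.6,-1],[-80,-145,10,36.6,-1],[-80,-145,10,36.6,-1],[-80,-145,10,36.6,-1],[-80,-145,10,36.6,-1]]]' >/dev/null; python3 -c "
from h import *
st();go(.4277,-.0203,.12,.068+np.pi/2)"
```

```text
t 32.7 pos [0.4868 0.1324 0.1564] yaw 93.93 tilt [-0.0004 -0.    ] F [-0.5 -0.   0.3] w 85.7 g 0.0
dx dy dz -148.3 -69.4 36.5 roll 0.0 | n=2.7 t=32.7 q6=1.63
```

```bash
python3 -m inch '[[[-148.3,-69.4,36,0,-1],[-148.3,-69.4,36,0,-1],[-148.3,-69.4,36,0,-1],[-148.3,-69.4,36,0,-1],[-148.3,-69.4,36,0,-1]]]' >/dev/null;python3 -m inch '[[[0,0,0,0,-1],[0,0,0,0,-1],[0,0,0,0,-1]]]' >/dev/null; python3 -c "
from h import *
st();go(.4277,-.0203,.0185,.068+np.pi/2)"
```

```text
t 33.7 pos [ 0.4281 -0.0186  0.121 ] yaw 93.96 tilt [ 0.0002 -0.    ] F [-0.2  0.4  0.5] w 85.2 g 0.0
dx dy dz -1.7 -0.5 102.5 roll 0.1 | n=1.6 t=33.7 q6=1.30
```

```bash
python3 -m inch '[[[-1.7,-0.5,50,0.1,-1],[-1.7,-0.5,101,0.1,-1],[-1.7,-0.5,101,0.1,-1],[-1.7,-0.5,101,0.1,-1],[-1.7,-0.5,101,0.1,-1]]]' >/dev/null;python3 -m inch '[[[0,0,0,0,0.3],[0,0,0,0,0.5],[0,0,0,0,1],[0,0,0,0,1],[0,0,0,0,1]]]' 80;python3 -m inch '[[[0,0,0,0,1],[0,0,0,0,1],[0,0,0,0,1],[0,0,0,0,1]]]'; python3 -c "
from h import *
st();go(.4277,-.0203,.0185,.068+np.pi/2)"
```

```text
time_s: 34.92
tool_pos: [0.4275, -0.021, 0.0201]
tcp_rot: [2.147, 2.293, 0.0]
wrist_force: [-0.2, -0.0, 1.3]
width: 0.0098
gripper_force: 82.6
time_s: 35.42
tool_pos: [0.4276, -0.0209, 0.0201]
tcp_rot: [2.147, 2.293, 0.0]
wrist_force: [-0.8, 0.1, 4.6]
width: 0.0102
gripper_force: 82.7
t 35.4 pos [ 0.4276 -0.0209  0.0201] yaw 93.78 tilt [ 0.0003 -0.0001] F [-0.8  0.1  4.6] w 10.2 g 82.7
dx dy dz 0.6 0.2 1.6 roll -0.1 | n=0.0 t=35.4 q6=1.30
```

```bash
python3 -m inch '[[[0,0,-40,0,1],[0,0,-80,0,1],[0,0,-115,0,1],[0,0,-115,0,1],[0,0,-115,0,1]]]'; python3 -c "
from h import *
st();go(*cr(0,0),.14,CW+np.pi/2)"
```

```text
time_s: 36.05
tool_pos: [0.4264, -0.0207, 0.1328]
tcp_rot: [-2.145, -2.292, 0.002]
wrist_force: [-0.7, 0.1, -2.8]
width: 0.0102
gripper_force: 81.9
t 36.0 pos [ 0.4264 -0.0207  0.1328] yaw 93.78 tilt [-0.003   0.0007] F [-0.7  0.1 -2.8] w 10.2 g 81.9
dx dy dz 23.8 182.7 -7.7 roll 3.2 | n=3.0 t=36.0 q6=1.30
```

```bash
python3 -m inch '[[[10,60,-8,3.2,1],[20,120,-8,3.2,1],[23.8,182,-8,3.2,1],[23.8,182,-8,3.2,1],[23.8,182,-8,3.2,1]]]' >/dev/null; python3 -m inch '[[[0,0,0,0,1],[0,0,0,0,1],[0,0,0,0,1],[0,0,0,0,1]]]' >/dev/null; python3 -c "
from h import *
st();go(*cr(0,0),.0646,CW+np.pi/2)
ims=look();b=[]
for n in ims:
    u=np.int32(proj([[.607,.015,.09]],n)[0]);b.append(cv2.resize(ims[n][u[1]-50:u[1]+50,u[0]-75:u[0]+75,::-1],None,fx=3.9,fy=3.9,interpolation=cv2.INTER_CUBIC)[:,:])
cv2.imwrite('pics/q.png',np.vstack(b)[:, :][:600*2:1][::1][:780] if 0 else cv2.resize(np.vstack(b),(450,600)))"
```

```text
t 37.2 pos [0.6073 0.0147 0.1436] yaw 90.57 tilt [ 0.0012 -0.0001] F [ 1.   0.1 -2.7] w 9.8 g 81.8
dx dy dz 0.4 -0.3 79.0 roll 0.0 | n=1.3 t=37.2 q6=1.47
```

View pics/q.png

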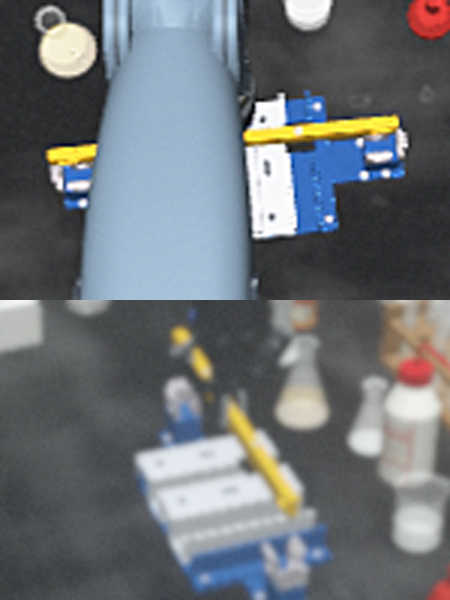

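The bar hangs level and parallel to the line of the yokes. I'll lower it.

```bash
python3 -m inch '[[[0.2,-0.3,25,0,1],[0.2,-0.3,40,0,1],[0.2,-0.3,40,0,1],[0.2,-0.3,40,0,1]]]' >/dev/null; python3 -m inch '[[[0,0,6,0,1],[0,0,12,0,1],[0,0,18,0,1],[0,0,22,0,1],[0,0,22,0,1]]]';python3 -c "
from h import *
st();go(*cr(0,0),.0646,CW+np.pi/2)"
```

```text
time_s: 38.4
tool_pos: [0.6067, 0.0151, 0.0801]
tcp_rot: [-2.21, -2.232, 0.001]
wrist_force: [-0.6, -1.1, -2.7]
width: 0.0101
gripper_force: 81.8
t 38.4 pos [0.6067 0.0151 0.0801] yaw 90.58 tilt [-0.0013  0.0001] F [-0.6 -1.1 -2.7] w 10.1 g 81.8
dx dy dz 0.0 0.5 15.5 roll 0.0 | n=0.2 t=38.4 q6=1.48
```

```bash
python3 -m inch '[[[0,0.3,4,0,1],[0,0.3,8,0,1],[0,0.3,12,0,1],[0,0.3,14.5,0,1],[0,0.3,14.5,0,1]]]'; python3 -m inch '[[[0,0,1,0,1],[0,0,2,0,1],[0,0,2,0,1]]]';python3 -c "
from h import *
st();go(*cr(0,0),.0646,CW+np.pi/2)"
```

```text
time_s: 39.02
tool_pos: [0.6072, 0.0151, 0.0659]
tcp_rot: [-2.21, -2.232, 0.001]
wrist_force: [-0.3, -0.2, -2.2]
width: 0.01
gripper_force: 81.8
time_s: 39.4
tool_pos: [0.6077, 0.015, 0.0647]
tcp_rot: [2.21, 2.232, 0.001]
wrist_force: [-0.3, -0.4, -1.3]
width: 0.0098
gripper_force: 82.1
t 39.4 pos [0.6077 0.015  0.0647] yaw 90.58 tilt [ 0.0006 -0.0001] F [-0.3 -0.4 -1.3] w 9.8 g 82.1
dx dy dz 0.1 -0.6 0.1 roll 0.0 | n=0.0 t=39.4 q6=1.48
```

```bash
python3 -m inch '[[[0,-0.4,0.8,0,1],[0,-0.4,0.8,0,1],[0,-0.4,0.8,0,0.5],[0,-0.4,0.8,0,0],[0,-0.4,0.8,0,-0.3]]]'; python3 -m inch '[[[0,0,0,0,-0.3],[0,0,-25,0,-0.3],[0,0,-60,0,-0.3],[0,0,-120,0,-1],[0,0,-120,0,-1]]]' >/dev/null;python3 -c "
from h import *
st();go(.366,-.25,.18,2.55,True)"
```

```text
time_s: 40.02
tool_pos: [0.6069, 0.015, 0.0632]
tcp_rot: [-2.21, -2.232, 0.001]
wrist_force: [-0.7, 0.3, 0.1]
width: 0.0552
gripper_force: 0.0
t 40.6 pos [0.6107 0.0147 0.1908] yaw 90.58 tilt [ 0.0128 -0.0011] F [-0.6  0.5  1.1] w 85.0 g 0.0
dx dy dz -262.2 -247.5 8.0 roll -55.5 | n=5.8 t=40.6 q6=1.48
```

```bash
python3 -m inch '[[[-200,-190,20,-50,-1],[-200,-190,20,-50,-1],[-200,-190,20,-50,-1],[-200,-190,20,-50,-1],[-200,-190,20,-50,-1]]]' >/dev/null;python3 -m inch '[[[0,0,0,0,-1],[0,0,0,0,-1]]]' >/dev/null;python3 -c "
from h import *
ims=look()
for n in ims:
  r=fit(ims,BARY,'yellow',(CX,CY,CW),.0445,(n,),30);print('bar',n,np.round(r[0],4),r[1].round(3))
for nm,g in(('p1',(.3668,-.312,2.55)),('p2',(.346,.2515,2.17))):
    for mo,co in((GRIP,'green'),(PIN,'pin')):
        for cam in('top','side'):
            r=fit(ims,mo,co,g,0,(cam,),12);print(nm,co,cam,None if r is None else (np.round(r[0],4),round(r[1],3)))
st();go(.366,-.312,.12,2.55,True)
t=ims['top'];b=[t[140:220,160:290],t[210:270,290:370][:, :],t[240:300,120:200]]
b=[cv2.resize(x[:,:,::-1],None,fx=f,fy=f,interpolation=cv2.INTER_CUBIC) for x,f in zip(b,(5,4,4))]
b[0]=b[0][:, :650]
cv2.imwrite('pics/r.png',np.vstack([np.pad(b[0][:350],((0,0),(0,0),(0,0))),np.hstack([b[1],b[2]])[:, :650].copy() if 0 else np.hstack([b[1],b[2],np.zeros((240,10,3),np.uint8)])[:, :650]]))"
```

```text
bar top [0.6087 0.0166 0.0091] 0.836
bar side [ 0.6093  0.0251 -0.009 ] 0.52
p1 green top (array([ 0.3672, -0.3138,  2.5542]), np.float64(0.929))
p1 green side (array([ 0.3675, -0.3113,  2.5422]), np.float64(0.907))
p1 pin top (array([ 0.3666, -0.3133,  2.5424]), np.float64(0.944))
p1 pin side (array([ 0.3677, -0.3115,  2.5198]), np.float64(0.631))
p2 green top (array([0.3456, 0.2516, 2.1793]), np.float64(0.902))
p2 green side (array([0.3466, 0.2533, 2.1147]), np.float64(0.825))
p2 pin top (array([0.3458, 0.2515, 2.1933]), np.float64(0.604))
p2 pin side (array([0.3469, 0.2541, 2.0537]), np.float64(0.632))
t 41.6 pos [ 0.4198 -0.1862  0.1634] yaw 140.61 tilt [0.0003 0.0003] F [0.3 0.7 0.9] w 85.3 g 0.0
dx dy dz -38.3 -131.4 43.4 roll -5.5 | n=2.3 t=41.6 q6=0.12
```

View pics/r.png

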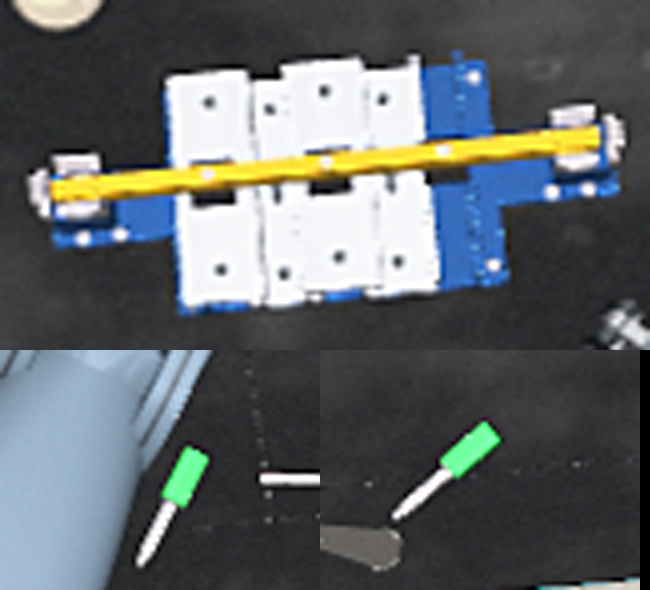

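The bar lies in both yokes (crop 50–100 px and 550–600 px), and both pins are where they started. I'll pick pin 1.

```bash
python3 -m inch '[[[-36,-136,43,-5.3,-1],[-36,-136,43,-5.3,-1],[-36,-136,43,-5.3,-1],[-36,-136,43,-5.3,-1],[-36,-136,43,-5.3,-1]]]' >/dev/null;python3 -m inch '[[[0,0,0,0,-0.3],[0,0,0,0,-0.3],[0,0,0,0,-0.3]]]' >/dev/null;python3 -c "
from h import *
st();go(.3709,-.3156,.0125,2.545,True)"
```

```text
t 42.6 pos [ 0.3609 -0.3144  0.1208] yaw 145.93 tilt [ 0.0003 -0.0004] F [ 0.5 -0.4  0. ] w 55.0 g 0.0
dx dy dz -8.9 4.7 108.3 roll 0.1 | n=1.7 t=42.6 q6=-0.26
```

```bash
python3 -m inch '[[[-9,4.7,50,0.1,-0.3],[-9,4.7,95,0.1,-0.3],[-9,4.7,105.5,0.1,-0.3],[-9,4.7,105.5,0.1,-0.3],[-9,4.7,105.5,0.1,-0.3]]]' >/dev/null;python3 -m inch '[[[0,0,0,0,0],[0,0,0,0,0.4],[0,0,0,0,1],[0,0,0,0,1],[0,0,0,0,1]]]' 60;python3 -m inch '[[[0,0,0,0,1],[0,0,0,0,1]]]';python3 -c "
from h import *
st();go(.3709,-.3156,.0125,2.545,True)"
```

```text
time_s: 43.88
tool_pos: [0.3713, -0.3167, 0.0162]
tcp_rot: [0.924, 3.001, -0.002]
wrist_force: [-1.1, -0.3, 5.8]
width: 0.0183
gripper_force: 62.2
time_s: 44.12
tool_pos: [0.3713, -0.3167, 0.0163]
tcp_rot: [0.924, 3.001, -0.002]
wrist_force: [-1.2, 0.6, 6.0]
width: 0.0183
gripper_force: 62.2
t 44.1 pos [ 0.3713 -0.3167  0.0163] yaw 145.78 tilt [ 0.0014 -0.0016] F [-1.2  0.6  6. ] w 18.3 g 62.2
dx dy dz 0.9 0.7 3.7 roll -0.0 | n=0.1 t=44.1 q6=-0.25
```

```bash
python3 -m inch '[[[0,0,-40,0,1],[0,0,-90,10,1],[0,0,-90,20,1],[0,0,-90,30,1],[0,0,-90,40,1]]]';python3 -m inch '[[[0,0,0,10,1],[0,0,0,20,1],[0,0,0,30,1],[0,0,0,40,1],[0,0,0,50,1]]]' >/dev/null; python3 -c "
from h import *
st();go(*cr(-125,-155),.11,CW,True)"
```

```text
time_s: 44.75
tool_pos: [0.3702, -0.3156, 0.1044]
tcp_rot: [-1.902, -2.499, -0.0]
wrist_force: [0.3, -0.5, -0.7]
width: 0.0186
gripper_force: 61.4
t 45.4 pos [ 0.3701 -0.3154  0.1041] yaw 55.44 tilt [-0.0013  0.0013] F [ 1.3  0.1 -1.5] w 18.1 g 61.4
dx dy dz 208.0 -5.4 -5.8 roll 54.9 | n=3.3 t=45.4 q6=1.33
```

```bash
python3 -m inch '[[[40,-1,-5,11,1],[80,-2,-5,22,1],[120,-3,-5,33,1],[160,-4,-5,44,1],[208,-5,-5,54.9,1]]]' >/dev/null;python3 -m inch '[[[0,0,0,0,1],[0,0,0,0,1],[0,0,0,0,1],[0,0,0,0,1]]]'; python3 -c "
from h import *
st();go(*cr(-120,-155),.0668,CW,True)"
```

```text
time_s: 46.5
tool_pos: [0.4821, -0.1434, 0.1099]
tcp_rot: [3.141, 0.064, -0.0]
wrist_force: [-0.5, 0.5, -0.7]
width: 0.0188
gripper_force: 61.4
t 46.5 pos [ 0.4821 -0.1434  0.1099] yaw 2.34 tilt [-0.0003 -0.    ] F [-0.5  0.5 -0.7] w 18.8 g 61.4
dx dy dz 6.5 -2.1 43.1 roll 1.8 | n=0.7 t=46.5 q6=2.68
```

```bash
python3 -m inch '[[[6,-2,20,1.8,1],[6,-2,43,1.8,1],[6,-2,43,1.8,1],[6,-2,43,1.8,1],[6,-2,43,1.8,1]]]' >/dev/null;python3 -m inch '[[[0,0,0,0,1],[0,0,0,0,1],[0,0,0,0,1]]]'; python3 -c "
from h import *
st();go(*cr(-120,-155),.0668,CW,True)
ims=look();b=[]
for n in ims:
    im=cv2.resize(ims[n],None,fx=8,fy=8,interpolation=cv2.INTER_CUBIC)[:,:,::-1].copy()
    def ln(P,c):
        q=np.int32((proj(P,n)+.5)*8);cv2.polylines(im,[q.reshape(-1,1,2)],0,c,1)
    A=lambda x,y,z:[*cr(x,y),z]
    ln([A(-60,-155,.0605),A(40,-155,.0605)],(0,0,255))
    ln([A(-15,-168,.0605),A(-15,-142,.0605)],(255,0,255))
    u=np.int32(proj([A(-40,-155,.06)],n)[0]*8);b.append(im[u[1]-200:u[1]+200,u[0]-200:u[0]+200])
cv2.imwrite('pics/s.png',np.hstack(b))"
```

```text
time_s: 47.5
tool_pos: [0.4887, -0.1403, 0.0672]
tcp_rot: [3.141, 0.017, 0.0]
wrist_force: [0.6, -0.3, -0.3]
width: 0.0185
gripper_force: 61.4
t 47.5 pos [ 0.4887 -0.1403  0.0672] yaw 0.63 tilt [ 0.0003 -0.0002] F [ 0.6 -0.3 -0.3] w 18.5 g 61.4
dx dy dz -0.1 0.8 0.4 roll 0.1 | n=0.0 t=47.5 q6=2.72
```

View pics/s.png

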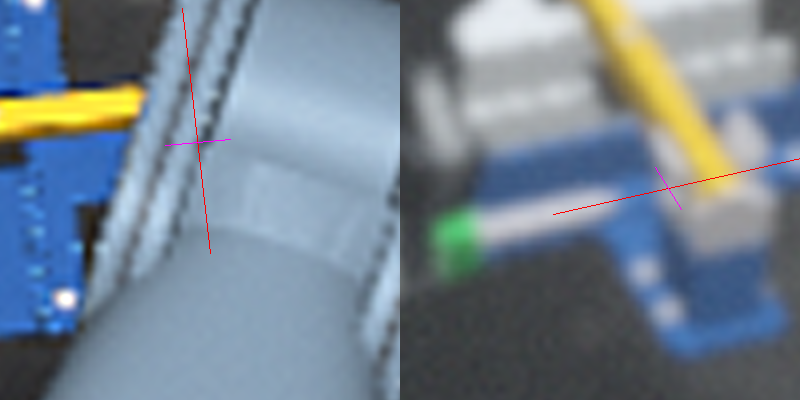

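The side view shows the shank axis lying on the projected hole axis (red line), with the tip about 20 mm short of the ear. I'll insert it in steps.

```bash
python3 -m inch '[[[8,0.8,0.3,0,1],[16,0.8,0.3,0,1],[24,0.8,0.3,0,1],[32,0.8,0.3,0,1],[32,0.8,0.3,0,1]]]';python3 -m inch '[[[0,0,0,0,1],[0,0,0,0,1]]]'; python3 -c "
from h import *
st();go(*cr(-43.4,-155),.0668,CW,True)"
```

```text
time_s: 48.22
tool_pos: [0.5212, -0.1407, 0.0667]
tcp_rot: [3.141, 0.018, 0.0]
wrist_force: [0.5, 0.6, -1.2]
width: 0.0185
gripper_force: 61.4
time_s: 48.48
tool_pos: [0.5203, -0.1407, 0.0667]
tcp_rot: [-3.141, -0.017, 0.001]
wrist_force: [-1.0, 0.1, -1.6]
width: 0.0185
gripper_force: 61.4
t 48.5 pos [ 0.5203 -0.1407  0.0667] yaw 0.61 tilt [-0.0003  0.0001] F [-1.   0.1 -1.6] w 18.5 g 61.4
dx dy dz 44.9 0.1 -0.2 roll 0.1 | n=0.7 t=48.5 q6=2.74
```

```bash
python3 -m inch '[[[6,0,0,0,1],[12,0,0,0,1],[18,0,0,0,1],[24,0,0,0,1],[28,0,0,0,1]]]';python3 -m inch '[[[4,0,0,0,1],[8,0,0,0,1],[12,0,0,0,1],[13,0,0,0,1],[13,0,0,0,1]]]'; python3 -c "
from h import *
st();go(*cr(-43.4,-155),.0668,CW,True)"
```

```text
time_s: 49.1
tool_pos: [0.5491, -0.1404, 0.0667]
tcp_rot: [3.142, 0.017, 0.0]
wrist_force: [-0.3, 0.3, -0.1]
width: 0.0183
gripper_force: 61.4
time_s: 49.72
tool_pos: [0.5615, -0.1403, 0.0667]
tcp_rot: [-3.142, -0.017, 0.0]
wrist_force: [0.4, -0.1, -0.7]
width: 0.0187
gripper_force: 61.4
t 49.7 pos [ 0.5615 -0.1403  0.0667] yaw 0.62 tilt [-0.0002  0.    ] F [ 0.4 -0.1 -0.7] w 18.7 g 61.4
dx dy dz 3.6 0.1 -0.1 roll 0.1 | n=0.1 t=49.7 q6=2.77
```

Almost in. I'll push gently until the grip meets the ear.

```bash
for i in 1; do python3 -m inch '[[[1.5,0,0,0,1],[3,0,0,0,1],[3.5,0,0,0,1],[3.5,0,0,0,1]]]';python3 -m inch '[[[1,0,0,0,1],[2,0,0,0,1],[2,0,0,0,1]]]';python3 -m inch '[[[1,0,0,0,1],[2,0,0,0,1],[2,0,0,0,1]]]';done; python3 -c "
from h import *
st();go(*cr(-43.4,-155),.0668,CW,True)"
```

```text
time_s: 50.22
tool_pos: [0.5645, -0.1402, 0.0666]
tcp_rot: [3.142, 0.017, -0.002]
wrist_force: [-2.0, 0.3, -0.7]
width: 0.0184
gripper_force: 61.5
time_s: 50.6
tool_pos: [0.5646, -0.1402, 0.0665]
tcp_rot: [3.141, 0.016, -0.009]
wrist_force: [-8.0, 0.1, 3.6]
width: 0.0186
gripper_force: 61.9
time_s: 50.98
tool_pos: [0.5646, -0.1402, 0.0664]
tcp_rot: [3.141, 0.016, -0.015]
wrist_force: [-11.9, -0.5, 6.2]
width: 0.0182
gripper_force: 62.3
t 51.0 pos [ 0.5646 -0.1402  0.0664] yaw 0.58 tilt [-0.0097 -0.0003] F [-11.9  -0.5   6.2] w 18.2 g 62.3
dx dy dz 0.6 0.1 -0.4 roll 0.0 | n=0.0 t=51.0 q6=2.77
```

```bash
python3 -m inch '[[[-3,0,0,0,1],[-3,0,0,0,0.6],[-3,0,0,0,0.2],[-3,0,0,0,0],[-3,0,0,0,0]]]';python3 -m inch '[[[0,0,-20,0,0],[0,0,-60,0,0],[0,0,-110,0,-0.3],[0,0,-110,0,-0.3]]]' >/dev/null; python3 -c "
from h import *
st();go(.35,.12,.18,2.18+np.pi,True)"
```

```text
time_s: 51.6
tool_pos: [0.567, -0.1403, 0.0672]
tcp_rot: [3.141, 0.017, 0.003]
wrist_force: [0.2, -0.1, -0.4]
width: 0.0429
gripper_force: 0.0
t 52.1 pos [ 0.5696 -0.1414  0.1831] yaw 0.63 tilt [ 0.0113 -0.0039] F [-0.5  0.5  0.2] w 55.4 g 0.0
dx dy dz -216.8 -263.8 -0.4 roll 55.7 | n=5.5 t=52.1 q6=2.77
```

```bash
python3 -m inch '[[[-217,-264,-20,-10,-0.3],[-217,-264,-20,-20,-0.3],[-217,-264,-20,-30,-0.3],[-217,-264,-20,-40,-0.3],[-217,-264,-20,-50,-0.3]]]' >/dev/null; for k in 1 2 3 4; do python3 -m inch '[[[0,0,0,-10,-0.3],[0,0,0,-20,-0.3],[0,0,0,-30,-0.3],[0,0,0,-40,-0.3],[0,0,0,-50,-0.3]]]'>/dev/null;done; python3 -c "
from h import *
ims=look()
g=(.346,.2515,2.17)
for mo,co in((GRIP,'green'),(PIN,'pin')):
        for cam in('top','side'):
            r=fit(ims,mo,co,g,0,(cam,),12);print(co,cam,None if r is None else (np.round(r[0],4),round(r[1],3)))
p=[]
m=mask(ims['top'],'pin');u=np.int32(proj([[.346,.2515,.01]],'top')[0]*4);w=120
l=cv2.connectedComponents(m)[1];k=l==l[u[1],u[0]];ys,xs=np.nonzero(k);print(k.sum())
P=np.array([ray((x+.5)/4-.5,(y+.5)/4-.5,'top',.012)[:2] for x,y in zip(xs[::20],ys[::20])]);c=P.mean(0);w,V=np.linalg.eigh(np.cov((P-c).T));print(c,np.arctan2(V[1,1],V[0,1]),np.ptp((P-c)@V[:,1]))
st();go(.346,.2515,.12,2.18+np.pi,True)"
```

```text
green top None
green side (array([0.3469, 0.2533, 2.1446]), np.float64(0.853))
pin top (array([0.3096, 0.2129, 2.2852]), np.float64(0.463))
pin side (array([0.3475, 0.2529, 2.0315]), np.float64(0.656))
1860009
[ 0.60729966 -0.05400188] 1.7075670781706573 1.910942815311568
t 55.3 pos [0.3652 0.0987 0.1942] yaw -109.39 tilt [-0.0007  0.0001] F [0.4 1.  0.2] w 55.6 g 0.0
dx dy dz -137.8 68.8 74.2 roll -54.3 | n=2.7 t=55.3 q6=-1.15
```

```bash
python3 -m inch '[[[-138,69,60,-11,-0.3],[-138,69,60,-22,-0.3],[-138,69,60,-33,-0.3],[-138,69,60,-44,-0.3],[-138,69,60,-53.5,-0.3]]]' >/dev/null;python3 -m inch '[[[0,0,0,0,-0.3],[0,0,0,0,-0.3],[0,0,0,0,-0.3]]]' >/dev/null; python3 -c "
from h import *
ims=look()
g=(.346,.252,2.17)
for mo,co in((GRIP,'green'),(PIN,'pin')):
        for cam in('top','side'):
            r=fit(ims,mo,co,g,0,(cam,),12);print(co,cam,None if r is None else (np.round(r[0],4),round(r[1],3)))
st();go(.3488,.2481,.0145,2.17+np.pi,True)"
```

```text
green top (array([0.3495, 0.2461, 2.1781]), np.float64(0.728))
green side (array([0.3469, 0.254 , 2.1465]), np.float64(0.863))
pin top (array([0.3496, 0.2461, 2.1705]), np.float64(0.488))
pin side (array([0.3472, 0.2538, 2.0236]), np.float64(0.658))
t 56.4 pos [0.3462 0.2516 0.135 ] yaw -55.97 tilt [0.0002 0.0001] F [-0.4 -0.4 -0.1] w 55.7 g 0.0
dx dy dz 4.3 -0.2 120.5 roll -0.3 | n=1.9 t=56.4 q6=-1.69
```

Pin 2 is unmoved. I'll grasp it.

```bash
python3 -m inch '[[[4.3,-0.2,50,-0.3,-0.3],[4.3,-0.2,100,-0.3,-0.3],[4.3,-0.2,118.5,-0.3,-0.3],[4.3,-0.2,118.5,-0.3,-0.3],[4.3,-0.2,118.5,-0.3,-0.3]]]' >/dev/null;python3 -m inch '[[[0,0,0,0,0],[0,0,0,0,0.4],[0,0,0,0,1],[0,0,0,0,1],[0,0,0,0,1]]]' 60;python3 -m inch '[[[0,0,0,0,1],[0,0,0,0,1]]]';python3 -c "
from h import *
st();go(.3488,.2481,.0125,2.17+np.pi,True)"
```

```text
time_s: 57.68
tool_pos: [0.3496, 0.2487, 0.0177]
tcp_rot: [-2.778, 1.464, -0.002]
wrist_force: [0.1, -0.6, 5.6]
width: 0.0186
gripper_force: 61.8
time_s: 57.92
tool_pos: [0.3497, 0.2487, 0.0178]
tcp_rot: [-2.778, 1.464, -0.002]
wrist_force: [0.1, -0.3, 4.7]
width: 0.0186
gripper_force: 61.8
t 57.9 pos [0.3497 0.2487 0.0178] yaw -55.58 tilt [0.0021 0.001 ] F [ 0.1 -0.3  4.7] w 18.6 g 61.8
dx dy dz 0.0 1.1 5.3 roll 0.1 | n=0.1 t=57.9 q6=-1.71
```

```bash
python3 -m inch '[[[0,0,-40,0,1],[0,0,-90,10,1],[0,0,-95,20,1],[0,0,-95,30,1],[0,0,-95,40,1]]]';python3 -m inch '[[[0,0,0,10,1],[0,0,0,20,1],[0,0,0,30,1],[0,0,0,40,1]]]' >/dev/null; python3 -c "
from h import *
st();go(*cr(-120,155),.112,CW+np.pi,True)"
```

```text
time_s: 58.55
tool_pos: [0.3484, 0.2481, 0.1112]
tcp_rot: [2.103, -2.333, -0.0]
wrist_force: [0.3, -0.6, 0.2]
width: 0.0184
gripper_force: 61.1
t 59.0 pos [0.3482 0.248  0.1108] yaw -135.91 tilt [-0.0012 -0.0006] F [-0.1  0.4 -1.1] w 18.6 g 61.1
dx dy dz -43.7 -152.4 -1.4 roll 43.5 | n=2.5 t=59.0 q6=-0.31
```

```bash
python3 -m inch '[[[-10,-35,-2,10,1],[-20,-70,-2,20,1],[-30,-105,-2,30,1],[-43,-150,-2,40,1],[-43.7,-152.4,-2,43.5,1]]]' >/dev/null;python3 -m inch '[[[0,0,0,0,1],[0,0,0,0,1],[0,0,0,0,1],[0,0,0,0,1]]]'; python3 -c "
from h import *
st();go(*cr(-120,155),.0683,CW+np.pi,True)"
```

```text
time_s: 60.18
tool_pos: [0.4862, 0.1703, 0.1136]
tcp_rot: [-0.027, 3.141, 0.0]
wrist_force: [0.9, 0.4, -0.2]
width: 0.0184
gripper_force: 61.0
t 60.2 pos [0.4862 0.1703 0.1136] yaw -179.02 tilt [0.0002 0.    ] F [ 0.9  0.4 -0.2] w 18.4 g 61.0
dx dy dz 0.6 -1.4 45.3 roll 0.4 | n=0.7 t=60.2 q6=0.19
```

```bash
python3 -m inch '[[[0.6,-1.4,20,0.4,1],[0.6,-1.4,45,0.4,1],[0.6,-1.4,45,0.4,1],[0.6,-1.4,45,0.4,1],[0.6,-1.4,45,0.4,1]]]' >/dev/null;python3 -m inch '[[[0,0,0,0,1],[0,0,0,0,1],[0,0,0,0,1]]]'; python3 -c "
from h import *
st();go(*cr(-120,155),.0683,CW+np.pi,True)
ims=look();b=[]
for n in ims:
    im=cv2.resize(ims[n],None,fx=8,fy=8,interpolation=cv2.INTER_CUBIC)[:,:,::-1].copy()
    def ln(P,c):
        q=np.int32((proj(P,n)+.5)*8);cv2.polylines(im,[q.reshape(-1,1,2)],0,c,1)
    A=lambda x,y,z:[*cr(x,y),z]
    ln([A(-60,155,.0605),A(40,155,.0605)],(0,0,255))
    u=np.int32(proj([A(-40,155,.06)],n)[0]*8);b.append(im[u[1]-200:u[1]+200,u[0]-200:u[0]+200])
cv2.imwrite('pics/t.png',np.hstack(b))"
```

```text
time_s: 61.18
tool_pos: [0.4861, 0.1686, 0.0686]
tcp_rot: [-0.014, 3.141, 0.0]
wrist_force: [0.1, -0.5, -0.5]
width: 0.0182
gripper_force: 61.0
t 61.2 pos [0.4861 0.1686 0.0686] yaw -179.49 tilt [0.0002 0.    ] F [ 0.1 -0.5 -0.5] w 18.2 g 61.0
dx dy dz 0.4 0.4 0.3 roll -0.0 | n=0.0 t=61.2 q6=0.19
```

View pics/t.png

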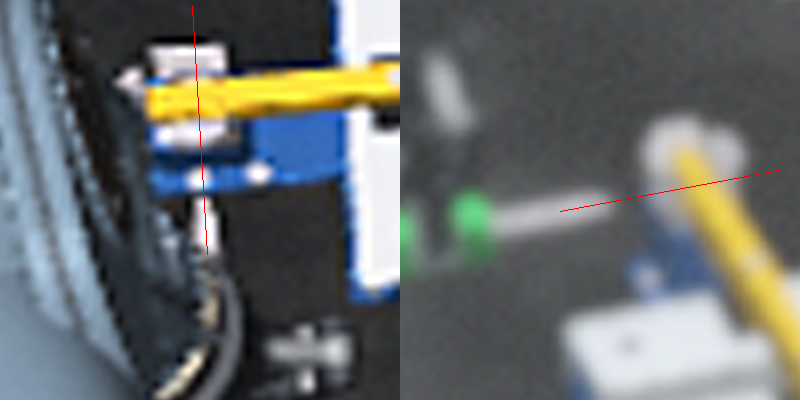

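Both views put the shank on the hole axis. Inserting.

```bash
python3 -m inch '[[[-8,0.4,0.3,0,1],[-16,0.4,0.3,0,1],[-24,0.4,0.3,0,1],[-32,0.4,0.3,0,1],[-32,0.4,0.3,0,1]]]';python3 -m inch '[[[0,0,0,0,1],[-6,0,0,0,1],[-12,0,0,0,1],[-18,0,0,0,1],[-22,0,0,0,1]]]'; python3 -c "
from h import *
st();go(*cr(-42.5,155),.0683,CW+np.pi,True)"
```

```text
time_s: 61.9
tool_pos: [0.5187, 0.1692, 0.0682]
tcp_rot: [-0.014, 3.141, 0.0]
wrist_force: [0.7, -0.0, -0.1]
width: 0.0183
gripper_force: 61.0
time_s: 62.52
tool_pos: [0.5405, 0.1694, 0.0682]
tcp_rot: [-0.014, 3.141, 0.0]
wrist_force: [0.5, -0.2, -1.9]
width: 0.0181
gripper_force: 61.0
t 62.5 pos [0.5405 0.1694 0.0682] yaw -179.49 tilt [0.0001 0.    ] F [ 0.5 -0.2 -1.9] w 18.1 g 61.0
dx dy dz -22.7 0.0 -0.1 roll -0.0 | n=0.4 t=62.5 q6=0.18
```

```bash
python3 -m inch '[[[-5,0,0,0,1],[-10,0,0,0,1],[-15,0,0,0,1],[-20,0,0,0,1],[-20,0,0,0,1]]]';python3 -m inch '[[[-1.5,0,0,0,1],[-3,0,0,0,1],[-3,0,0,0,1]]]';python3 -m inch '[[[-1,0,0,0,1],[-2,0,0,0,1],[-2,0,0,0,1]]]';python3 -m inch '[[[-1,0,0,0,1],[-2,0,0,0,1],[-2,0,0,0,1]]]'; python3 -c "
from h import *
st();go(*cr(-42.5,155),.0683,CW+np.pi,True)"
```

```text
time_s: 63.15
tool_pos: [0.5603, 0.1696, 0.0682]
tcp_rot: [-0.014, 3.141, 0.0]
wrist_force: [-0.7, -0.4, -0.8]
width: 0.0183
gripper_force: 61.0
time_s: 63.52
tool_pos: [0.563, 0.1697, 0.0682]
tcp_rot: [-0.014, 3.141, -0.0]
wrist_force: [0.0, 0.7, -0.8]
width: 0.0185
gripper_force: 61.0
time_s: 63.9
tool_pos: [0.5641, 0.1697, 0.068]
tcp_rot: [0.014, -3.14, 0.0]
wrist_force: [-3.4, -0.2, 0.7]
width: 0.0187
gripper_force: 61.2
time_s: 64.28
tool_pos: [0.5642, 0.1697, 0.0676]
tcp_rot: [0.015, -3.136, 0.0]
wrist_force: [-7.7, -1.2, 3.0]
width: 0.0181
gripper_force: 61.5
t 64.3 pos [0.5642 0.1697 0.0676] yaw -179.47 tilt [-0.0059 -0.0003] F [-7.7 -1.2  3. ] w 18.1 g 61.5
dx dy dz 1.1 0.0 -0.7 roll -0.0 | n=0.0 t=64.3 q6=0.17
```

Home. I'll release, retract and check.

```bash
python3 -m inch '[[[2,0,0,0,1],[2,0,0,0,0.6],[2,0,0,0,0.2],[2,0,0,0,0],[2,0,0,0,0]]]';python3 -m inch '[[[0,0,-20,0,0],[0,0,-60,0,0],[0,0,-120,0,-0.3],[0,0,-120,0,-0.3]]]' >/dev/null; python3 -m inch '[[[60,180,-40,0,-0.3],[60,180,-40,0,-0.3],[60,180,-40,0,-0.3],[60,180,-40,0,-0.3],[60,180,-40,0,-0.3]]]' >/dev/null; python3 -m inch '[[[0,0,0,0,-0.3],[0,0,0,0,-0.3],[0,0,0,0,-0.3]]]'; python3 -c "
from h import *
ims=look()
a=ims['top'][130:230,150:300,::-1];u=np.int32(proj([[.6,.015,.05]],'side')[0]);c=ims['side'][u[1]-50:u[1]+50,u[0]-75:u[0]+75,::-1]
cv2.imwrite('pics/u.png',cv2.resize(np.vstack([a,c]),None,fx=3,fy=3,interpolation=cv2.INTER_CUBIC))
for y in(-155,155):
    x=-37.5;r=fit(ims,GRIP,'green',(*cr(x,y),CW),.0505,('top',),8);print(cr(x,y),r)"
```

```text
time_s: 64.9
tool_pos: [0.566, 0.1697, 0.0688]
tcp_rot: [-0.014, 3.139, 0.0]
wrist_force: [1.3, -0.4, -0.8]
width: 0.043
gripper_force: 0.0
time_s: 66.4
tool_pos: [0.5038, 0.348, 0.2279]
tcp_rot: [0.011, -3.141, 0.0]
wrist_force: [0.0, -0.2, 0.1]
width: 0.0554
gripper_force: 0.0
(np.float64(0.5710741700260191), np.float64(-0.14024925031903382)) (array([ 0.56806302, -0.13989237,  0.02588607]), np.float64(0.8959251101321586))
(np.float64(0.5681292143235276), np.float64(0.16973676103617294)) (array([0.56558581, 0.16942226, 0.03848019]), np.float64(0.8721843897328444))
```

View pics/u.png

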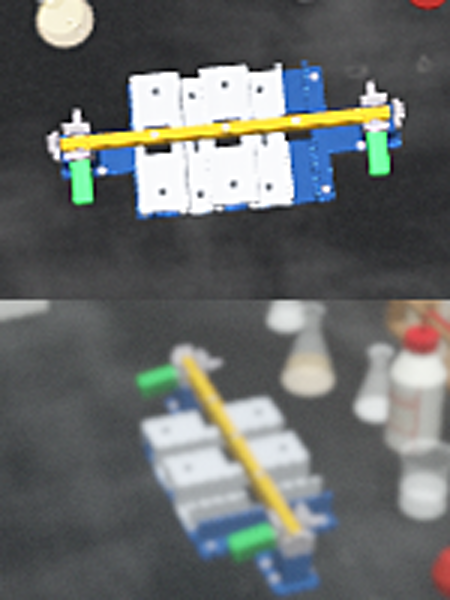

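Both pins pass through both ears with their tips showing beyond. The grip fit reads 2–3 mm short of home, so I'll check that numerically.

```bash
python3 - <<'E'
from h import *
ims=look()
for y in(-155,155):
    g=(*cr(-38,y),CW)
    for z in(.0505,.047,.044):
        out=[]
        for cams in(('top',),('side',),('top','side')):
            r=fit(ims,GRIP,'green',g,z,cams,8);q=r[0];c,s=np.cos(CW),np.sin(CW);d=q[:2]-[CX,CY]
            out.append((round((c*d[0]+s*d[1])*1e3,1),round((c*d[1]-s*d[0])*1e3,1),round(q[2],3),round(r[1],3)))
        print(y,z,out)
    # green extent along cradle x and bright tip beyond far ear, top view
    m=mask(ims['top'],'green');w=COL['white']
    g4=cv2.resize(ims['top'],None,fx=4,fy=4,interpolation=cv2.INTER_CUBIC)
    xs=np.arange(-70,60,.5);row=[]
    for x in xs:
        u=np.int32((proj([[*cr(x,y),.0605]],'top')[0]+.5)*4-.5);row.append((m[u[1],u[0]],g4[u[1],u[0]].min()))
    row=np.array(row);gx=xs[row[:,0]>0];print('green',gx.min(),gx.max(),'bright',[(x,int(v)) for x,v in zip(xs[170::2],row[170::2,1])])
E
```

```text
-155 0.0505 [(np.float64(-40.3), np.float64(-154.6), np.float64(0.022), np.float64(0.9)), (np.float64(-43.4), np.float64(-160.1), np.float64(0.153), np.float64(0.727)), (np.float64(-41.5), np.float64(-154.9), np.float64(0.032), np.float64(0.781))]
-155 0.047 [(np.float64(-39.4), np.float64(-154.9), np.float64(0.028), np.float64(0.901)), (np.float64(-39.4), np.float64(-157.5), np.float64(0.158), np.float64(0.729)), (np.float64(-39.9), np.float64(-154.9), np.float64(0.026), np.float64(0.81))]
-155 0.044 [(np.float64(-39.1), np.float64(-155.1), np.float64(0.025), np.float64(0.903)), (np.float64(-40.4), np.float64(-152.0), np.float64(0.117), np.float64(0.735)), (np.float64(-39.1), np.float64(-155.0), np.float64(0.026), np.float64(0.809))]
green -65.5 -19.0 bright [(np.float64(15.0), 230), (np.float64(16.0), 224), (np.float64(17.0), 219), (np.float64(18.0), 222), (np.float64(19.0), 226), (np.float64(20.0), 231), (np.float64(21.0), 239), (np.float64(22.0), 253), (np.float64(23.0), 255), (np.float64(24.0), 255), (np.float64(25.0), 255), (np.float64(26.0), 255), (np.float64(27.0), 255), (np.
[... 1940 characters left out ...]
float64(31.0), 255), (np.float64(32.0), 255), (np.float64(33.0), 255), (np.float64(34.0), 255), (np.float64(35.0), 241), (np.float64(36.0), 222), (np.float64(37.0), 200), (np.float64(38.0), 170), (np.float64(39.0), 133), (np.float64(40.0), 70), (np.float64(41.0), 45), (np.float64(42.0), 27), (np.float64(43.0), 24), (np.float64(44.0), 40), (np.float64(45.0), 43), (np.float64(46.0), 44), (np.float64(47.0), 45), (np.float64(48.0), 46), (np.float64(49.0), 47), (np.float64(50.0), 47), (np.float64(51.0), 46), (np.float64(52.0), 46), (np.float64(53.0), 45), (np.float64(54.0), 44), (np.float64(55.0), 44), (np.float64(56.0), 44), (np.float64(57.0), 44), (np.float64(58.0), 44), (np.float64(59.0), 44)]
```

Both tips end about 39–40 mm past the yoke centres. The small rest is the grip drooping within the hole play, so the pins are home. Handing in.

```bash
python3 -c "
from rig import robot
print(robot.hand_in())"
```

```text
the job is handed in; nothing more can be done
None
```

I packed all four channels that were there (two open-up, two open-down) into the cradle, seated the keeper bar in both yokes, pushed both pins home and handed the job in at about 66 s; the hand-in returned no verdict.

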